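Turn the ceramic disc over with the spatula

ROBOT

A 7-joint arm with a two-finger parallel gripper is mounted at the origin on a cart in front of the work surface, level with it; the furniture and walls round the work are solid. World frame = base frame: x ahead of the robot, y to its left, z up, the work surface at z = 0. Lengths are in m, angles in rad, forces in N, time in s.
With the tool pointing down it reaches from about 0.4 to 0.85 m from the base axis. Payload 6.9 kg.
Tool frame: the origin (TCP) lies between the finger pads; the fingertips stand 17 mm ahead of it and the grasp point (between the pads) lies 2 mm behind it; x points along the fingers, z is the direction in which the jaws open and shut, and the axes are right-handed (so a half turn about x gives the same grasp; the last joint's range is limited). The gripper opens to 85 mm and grips with 20 to 120 N. Pads are 22 mm wide; open, the fingers measure 114 mm over their backs; the gripper's body (76 mm by 85 mm) begins 54 mm behind the grasp point. The pads swing forward as they close: fully open they stand 13 mm farther back than shut.
Start: joints at [-1.016, 0.507, -0.238, 1.5, 0.126, 1.149, -0.155], TCP at [0.272, 0.563, 0.224] pointing down, gripper open.
Joint ranges: [-3.08, 3.08], [-0.24, 2.05], [-1.43, 1.35], [0, 2.5], [-1.52, 4.66], [0.17, 1.96], [-2.89, 2.89]. Speed limits (rad/s): [2.39, 2.39, 3.14, 3.14, 3.14, 3.14, 3.14].

INTERFACE

Orientations are given as a 3x3 rotation matrix whose columns are the frame's x, y, z axes.
In Python, from cell import r, eyes gives the robot as it stands.
- The arm moves only by the tool carry_out, never from a script. Its argument "deltas" is a list of rows, each a list of 7 numbers: the shift along the world's x, y, z in m, then the turn, a rotation vector about the world's x, y, z in degrees, then the opening, from -1 (shut) to 1 (fully open). In form: [[x, y, z, rx, ry, rz, grip], ...]. A call has 1 to 12 rows; each row is the pose to reach, as a shift and turn from the pose measured when the call began; what a row does not reach only later rows make up. A row lasts 1/12 s, in which the tool goes at most 41.7 mm and 7.16 degrees, less where a joint would pass 70% of its speed; a pose out of reach is approached as far as the arm can. A call with a gripper value outside its range is refused whole. The fingers move at their own pace and stop on an object; "newtons" is the grip in N (left out, the last holds). Time passes only in rows, so rows that repeat a pose let the fingers close. It gives the time, the measured TCP pose, the force and the opening at its end, in the units of the state.
- r.sense(): the state, without advancing time (a new reading comes with each control period).
- eyes.capture(name): name is "scene" or "top"; returns a dict with "image" (400x640x3 uint8, red, green, blue), "fx", "fy", "cx", "cy" (pixels), "dist_coeffs" ([k1, k2, p1, p2, k3] as OpenCV has them; the pictures are not rectified), "rvec" (rotation vector, rad) and "tvec" (3), from world to camera coordinates, as OpenCV has them. Camera axes: x right, y down, z forward; pixel columns grow to the right and rows downward; lengths in m; the calibration is good to about 2 mm. A picture is of the moment at which its call begins. There is no depth.
- r.finish_job(): hands the job in, once; it reports no verdict.
The state is a dict: "t": time; "q": joint angles; "dq": joint speeds; "effort": joint torques, N m; "position": TCP position; "tcp_rot": TCP orientation; "ft_force": force on the tool from outside, world axes, zero at the start; "torque": the same for the moment, N m; "opening": finger opening in m.
Only numpy, scipy, OpenCV 4.12 (cv2) and the standard library are available. Lean on these libraries where they do the work, as an engineer would, in place of code of your own. Each camera call takes 0.05 s, during which the arm holds its last target.

TASK

Turn the ceramic sample disc over with the spatula: slide the blade under it, tip it up against the step of the turning plate and over, so that it comes to lie flat on the plate's upper level with its hollow face down. Then lay the spatula back flat and wholly on its pad. The disc is brittle and must stay clean: keep the gripper off it, do not force it or let it drop off the plate, and leave the petri dish, vial and cover-glass box where they are.

Things in the scene. Friction and masses are not known exactly. Their poses are not given: they have to be found in the camera images.
- turning_plate: fixed bare steel plate in two levels, 110 mm wide (y): lower level x -120 to 0 mm, top 4 mm above the bench; upper level x 0 to 85 mm, top 10 mm above the bench; so a 6 mm upright step crosses it. Origin on the bench under the middle of the step; x points from the lower to the upper level, z up. The disc starts on the lower level with a gap to the step.
- sample_disc: loose white ceramic disc, 64 mm across, 10 mm thick, about 90 g. Both faces are flat over the middle 44 mm, then bevelled: the rim is 4 mm thick, its lower edge 3 mm clear of the plate. Up at the start is the face with a round hollow (28 mm across, 2.5 mm deep); the other is plain. Origin at the centre of the plain face, z normal to it (up at the start, down once turned over).
- disc_center (a point): centre of the ceramic disc, 5 mm from each face
- spatula: loose cranked spatula: black handle (x -50 to 50 mm) 16 mm wide (y), 18 mm high, its axis 45 mm above the blade's underside; steel neck down to a flat steel blade (x 70 to 115 mm) 34 mm wide, 2 mm thick, straight front edge; behind, a rod bends down to a heel bar 40 mm wide at x=-74 mm. Stands on blade and heel. Origin level with the blade's underside, below the handle's middle; z up.
- spatula_grip (a point): middle of the spatula's handle, 45 mm above the blade's underside
- blade_tip (a point): middle of the blade's front edge, on its underside; 115 mm ahead of and 45 mm below spatula_grip
- spatula_heel (a point): underside of the spatula's heel bar, 74 mm behind and 45 mm below spatula_grip
- tool_pad: fixed plain grey pad 230 mm long (x) by 90 mm wide (y), 4 mm thick, on which the spatula lies at the start; origin at the centre of its underside, on the bench
- petri_dish: bystander: loose closed petri dish, 60 mm across, 15 mm high; origin at the centre of its underside
- vial: bystander: loose brown vial, 28 mm across, 45 mm high; origin at the centre of its underside
- cover_box: bystander: loose cover-glass box, 35x35x17 mm; origin at the centre of its underside

How it is judged:
By the outcome, as a careful person would: the job done as asked, in the order asked, and still so for the second after the job is handed in, with the robot touching nothing.
It also fails if it takes over 51 s, if anything falls off the work surface, if the arm or the gripper's body presses on something with over 40 N, if the wrist force passes 120 N, or if a joint passes its speed limit or range.

## Working session

There is one attempt and no reset: what is moved stays moved. The work goes in short steps, Python scripts to look and compute and a tool call to move; the robot and the scene stay as the last step left them, time stands still between calls to the robot, and variables do not carry over. Pictures are saved under pics/ and viewed, and the job is handed in when it is done.

Besides the shell and the picture viewer there is one more tool, called after ">>>" as name(argument=value, ...) on one line, values as JSON. carry_out: Moves the arm, as the interface text tells. Its arguments: {"type":"object","properties":{"deltas":{"type":"array"},"newtons":{"type":"number"}},"required":["deltas"]}

```bash
ls; mkdir -p pics
python3 - <<'E'
from cell import r, eyes
import cv2, numpy as np
s=r.sense()
for k in s: print(k, np.round(s[k],4).tolist())
for n in ("scene","top"):
    c=eyes.capture(n)
    cv2.imwrite(f"pics/{n}0.png",c["image"][:,:,::-1])
    print(n,{k:np.round(c[k],4).tolist() for k in c if k!="image"})
E
```

```text
pics
t 0.0
q [-1.0155, 0.5083, -0.2375, 1.5012, 0.1257, 1.1489, -0.1548]
dq [-0.001, -0.0002, 0.0009, -0.0014, -0.0002, -0.0006, 0.0001]
effort [0.0, -62.0595, -2.1867, -24.9659, 0.0126, 0.0118, 0.0]
position [0.2716, 0.5623, 0.2227]
tcp_rot [[-0.0008, -0.9005, 0.4348], [-0.0016, 0.4348, 0.9005], [-1.0, -0.0, -0.0018]]
ft_force [0.7366, 0.4974, -0.0484]
torque [0.0072, -0.0461, 0.0132]
opening 0.0853
scene {'fx': 380.9901, 'fy': 380.9901, 'cx': 312.9748, 'cy': 194.9532, 'dist_coeffs': [-0.0497, 0.0, 0.0, 0.0, 0.0], 'rvec': [1.0714, -2.0473, 1.2957], 'tvec': [0.5278, 0.1655, 0.6249]}
top {'fx': 478.6718, 'fy': 478.6718, 'cx': 317.0815, 'cy': 199.5563, 'dist_coeffs': [-0.0516, 0.0, 0.0, 0.0, 0.0], 'rvec': [2.1559, -2.1533, 0.1603], 'tvec': [0.2733, 0.5388, 0.9103]}
```

View pics/scene0.png

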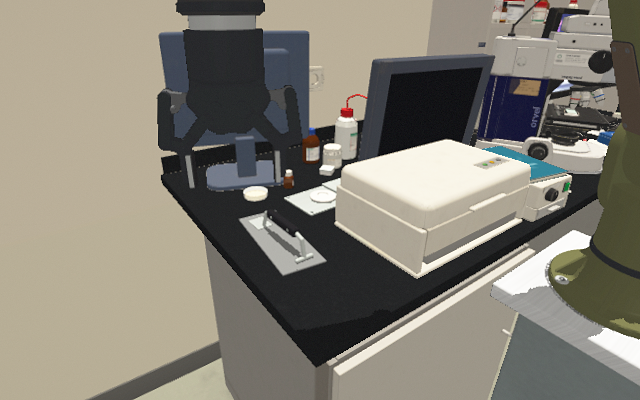

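View pics/top0.png

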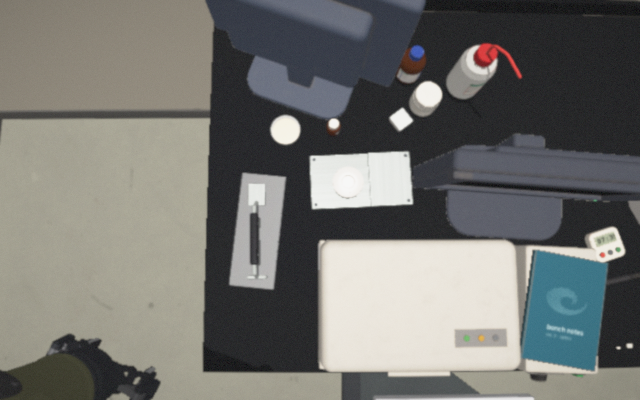

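The scene picture shows the spatula on its pad (~(285,235)) and the plate with the disc behind the white instrument. In the top picture the pad is at ~(258,230), the plate at ~(361,180) and the disc at ~(347,182), with the dish (285,130), vial (333,127) and box (401,119) beyond. I'll enlarge it next.

```bash
cat > h.py <<'E'
import cv2, numpy as np
from scipy.spatial.transform import Rotation as R
def K(c): return np.array([[c["fx"],0,c["cx"]],[0,c["fy"],c["cy"]],[0,0,1.]])
def proj(c,P):
    P=np.asarray(P,float).reshape(-1,3)
    return cv2.projectPoints(P,np.array(c["rvec"],float),np.array(c["tvec"],float),K(c),np.array(c["dist_coeffs"],float))[0].reshape(-1,2)
def back(c,uv,z):
    uv=np.asarray(uv,float).reshape(-1,1,2)
    n=cv2.undistortPoints(uv,K(c),np.array(c["dist_coeffs"],float)).reshape(-1,2)
    Rm=cv2.Rodrigues(np.array(c["rvec"],float))[0]; C=-Rm.T@np.array(c["tvec"],float)
    d=np.c_[n,np.ones(len(n))]@Rm
    z=np.broadcast_to(np.asarray(z,float),len(n))
    return C+d*((z-C[2])/d[:,2])[:,None]
def crop(c,x0,y0,x1,y1,k,fn,grid=20):
    im=c["image"][y0:y1,x0:x1,::-1]
    im=cv2.resize(im,None,fx=k,fy=k,interpolation=cv2.INTER_CUBIC)
    for x in range((x0//grid+1)*grid,x1,grid):
        cv2.line(im,((x-x0)*k,0),((x-x0)*k,6),(0,0,255),1); cv2.putText(im,str(x),((x-x0)*k+2,14),0,.35,(0,0,255),1)
    for y in range((y0//grid+1)*grid,y1,grid):
        cv2.line(im,(0,(y-y0)*k),(6,(y-y0)*k),(0,0,255),1); cv2.putText(im,str(y),(8,(y-y0)*k+4),0,.35,(0,0,255),1)
    cv2.imwrite(fn,im)
E
python3 - <<'E'
from cell import eyes
from h import *
c=eyes.capture("top")
crop(c,225,100,425,300,3,"pics/t1.png")
crop(c,225,165,295,295,6,"pics/t1b.png",10) if 0 else crop(c,225,165,295,295,4,"pics/t1b.png",10)
crop(c,300,145,420,215,6,"pics/t1c.png",10)
s=eyes.capture("scene")
crop(s,220,150,350,280,4,"pics/s1.png",10)
print(back(c,[[0,0],[640,0],[0,400],[640,400]],0).round(3))
Rm=cv2.Rodrigues(np.array(s["rvec"]))[0];print("scene cam",-Rm.T@s["tvec"])
Rm=cv2.Rodrigues(np.array(c["rvec"]))[0];print("top cam",-Rm.T@c["tvec"])
E
```

```text
[[ 0.994  0.985  0.   ]
 [ 1.004 -0.463  0.   ]
 [ 0.139  0.905  0.   ]
 [ 0.136 -0.379  0.   ]]
scene cam [-0.0990709   0.7171046   0.41518327]
top cam [0.40811067 0.28365771 0.97297769]
```

View pics/t1b.png

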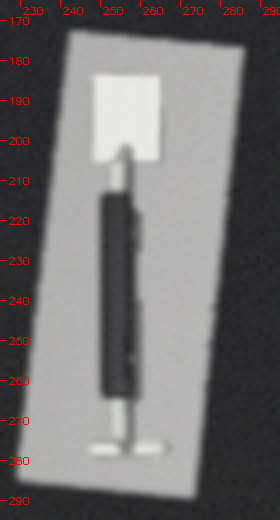

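View pics/t1c.png

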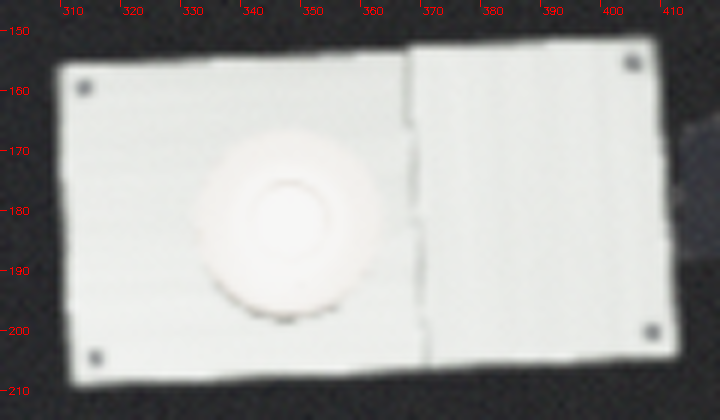

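View pics/s1.png

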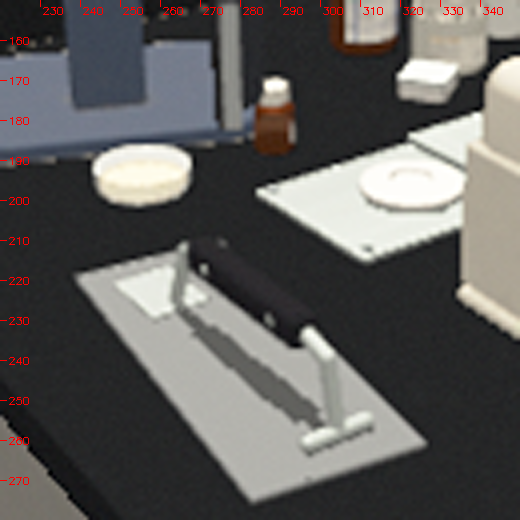

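```bash
cat > fit.py <<'E'
from h import *
from scipy.optimize import least_squares
def uv(p,x0,y0,k): p=np.asarray(p,float); return np.array([x0,y0])+(p+.5)/k-.5
def fit(obs,g):
    # obs: list of (cam, local pts(N,3), uv(N,2))
    def P(v,L):
        c,s=np.cos(v[2]),np.sin(v[2]); L=np.asarray(L,float)
        return np.c_[v[0]+c*L[:,0]-s*L[:,1], v[1]+s*L[:,0]+c*L[:,1], L[:,2]]
    f=lambda v: np.concatenate([(proj(c,P(v,L))-q).ravel() for c,L,q in obs])
    o=least_squares(f,g,x_scale=[.01,.01,.1])
    return o.x, f(o.x).reshape(-1,2)
E
python3 - <<'E'
from cell import eyes
from fit import *
t=eyes.capture("top"); s=eyes.capture("scene")
m=1e-3
A=lambda l:np.array(l,float)*m
tb=lambda p:uv(p,225,165,4); tc=lambda p:uv(p,300,145,6); sc=lambda p:uv(p,220,150,4)
np.set_printoptions(suppress=True,precision=4)
def show(n,o,g):
    v,e=fit(o,g); print(n,v[:2].round(4),np.degrees(v[2]).round(2)); print(e.round(1).tolist())
# pad: local x along world +x
padL=A([[115,45,4],[115,-45,4],[-115,45,4],[-115,-45,4]])
pt=(t,padL,tb([[70,30],[246,47],[17,479],[196,498]]))
ps=(s,padL[[0,2,3]],sc([[76,276],[252,502],[427,443]]))
show("pad top",[pt],[.5,.35,0]); show("pad both",[pt,ps],[.5,.35,0])
plL=A([[-120,-55,4],[85,-55,10],[85,55,10],[-120,55,4],[0,-55,10],[0,55,10]])
# plate x = world -y ; local +y = world +x -> up in image
L=plL[[3,2,1,0,5,4]]
q=tc([[57,65],[657,38],[680,355],[72,386],[408,50],[427,367]])
show("plate top",[(t,L,q)],[.6,.2,-1.57])
qs=sc([[257,190],[370,263],[410,135]])
show("plate both",[(t,L,q),(s,plL[[3,0,5]],qs)],[.6,.2,-1.57])
spL=A([[115,17,6],[115,-17,6],[70,-17,6],[70,17,6],[-74,20,8],[-74,-20,8],[50,0,58],[-50,0,58]])
qt=tb([[93,75],[160,75],[158,161],[93,161],[90,449],[166,449],[115,193],[119,399]])
show("spat top",[(t,spL,qt)],[.5,.35,0])
print("disc hollow c",back(t,[tc([292,217])],.014), "rim c",back(t,[tc([290,222])],.011))
qd=sc([[414,183]]); print("disc hollow scene",back(s,qd,.014))
E
```

```text
pad top [0.4811 0.3939] -5.59
[[0.3, -0.1], [-0.3, -0.1], [-0.0, 0.2], [-0.0, 0.0]]
pad both [0.4806 0.3939] -5.66
[[0.4, 0.1], [-0.2, 0.1], [-0.1, 0.4], [-0.1, 0.3], [-0.5, -0.4], [-0.2, -0.6], [0.2, -0.4]]
plate top [0.5848 0.1669] -87.37
[[0.5, 0.4], [-0.5, 0.2], [-0.5, 0.0], [0.3, -0.4], [0.1, -0.1], [0.2, -0.1]]
plate both [0.5844 0.1665] -87.15
[[0.6, 0.9], [-0.5, 0.2], [-0.2, 0.1], [0.6, 0.1], [0.2, 0.1], [0.5, 0.1], [-0.1, 0.3], [-1.2, -1.0], [-0.6, -0.0]]
spat top [0.4607 0.3956] 1.46
[[-0.0, 0.3], [-0.2, -0.1], [0.5, 0.2], [0.1, 0.5], [-0.3, 0.1], [0.7, -0.3], [-0.1, -0.7], [-0.7, 0.2]]
disc hollow c [[0.5803 0.2103 0.014 ]] rim c [[0.5791 0.2108 0.011 ]]
disc hollow scene [[0.5712 0.2144 0.014 ]]
```

The pad, plate, spatula and disc are located. The disc centre is about 44 mm before the step, so the rim gap is about 12 mm. Next I move above the handle.

>>> carry_out(deltas=[[0.03,-0.025,-0.01,0,0,5,1],[0.06,-0.05,-0.03,0,0,10,1],[0.09,-0.08,-0.05,0,0,16,1],[0.12,-0.105,-0.07,0,0,22,1],[0.15,-0.13,-0.08,0,0,27.2,1],[0.18,-0.157,-0.09,0,0,27.2,1],[0.189,-0.167,-0.1,0,0,27.2,1],[0.189,-0.167,-0.1,0,0,27.2,1],[0.189,-0.167,-0.1,0,0,27.2,1]])

```text
t: 1.05
position: [0.4617, 0.3937, 0.1224]
tcp_rot: [[-0.001, -1.0, -0.021], [-0.002, -0.021, 1.0], [-1.0, 0.001, -0.002]]
ft_force: [-0.8, 0.8, 0.3]
opening: 0.0856
```

Run:
```python
from cell import r,eyes
from h import *
s=r.sense(); print(s["t"],np.round(s["position"],4),np.round(s["tcp_rot"],4).tolist(),np.round(s["q"],3),np.round(s["ft_force"],2))
c=eyes.capture("scene"); crop(c,190,130,350,280,4,"pics/s2.png",10)
```

```text
1.05 [0.4617 0.3937 0.1224] [[-0.0011, -0.9998, -0.0212], [-0.0021, -0.0212, 0.9998], [-1.0, 0.0012, -0.0021]] [-0.542  0.583 -0.329  1.684  0.227  0.915  0.631] [-0.79  0.83  0.27]
```

View pics/s2.png

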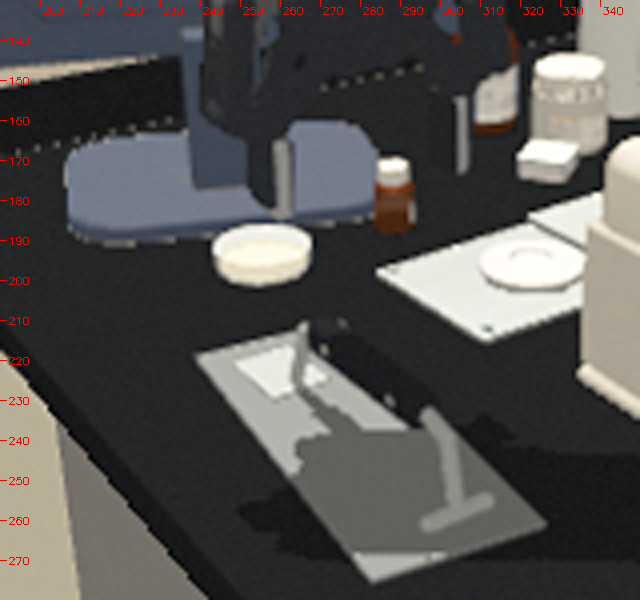

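Fingers at ~(260,180) and ~(460/4) straddle the handle line. The TCP sits above the handle, so I descend.

>>> carry_out(deltas=[[-0.001,0.002,-0.025,0,0,0.2,1],[-0.001,0.002,-0.05,0,0,0.2,1],[-0.001,0.002,-0.075,0,0,0.2,1],[-0.001,0.002,-0.075,0,0,0.2,1],[-0.001,0.002,-0.075,0,0,0.2,1]])

```text
t: 1.52
position: [0.4578, 0.399, 0.048]
tcp_rot: [[-0.003, -1.0, -0.03], [-0.001, -0.03, 1.0], [-1.0, 0.003, -0.001]]
ft_force: [0.8, 0.9, 0.2]
opening: 0.0855
```

Run:
```python
from cell import r,eyes
from h import *
s=r.sense(); print(s["t"],np.round(s["position"],4),np.round(s["tcp_rot"],4).tolist(),np.round(s["ft_force"],2),np.round(s["torque"],2))
c=eyes.capture("scene"); crop(c,190,130,350,280,4,"pics/s3.png",10)
c=eyes.capture("top"); crop(c,200,150,310,300,4,"pics/t3.png",10)
```

```text
1.5167 [0.4578 0.399  0.048 ] [[-0.0027, -0.9995, -0.0303], [-0.0008, -0.0303, 0.9995], [-1.0, 0.0027, -0.0008]] [0.78 0.88 0.19] [0.02 0.01 0.06]
```

View pics/s3.png

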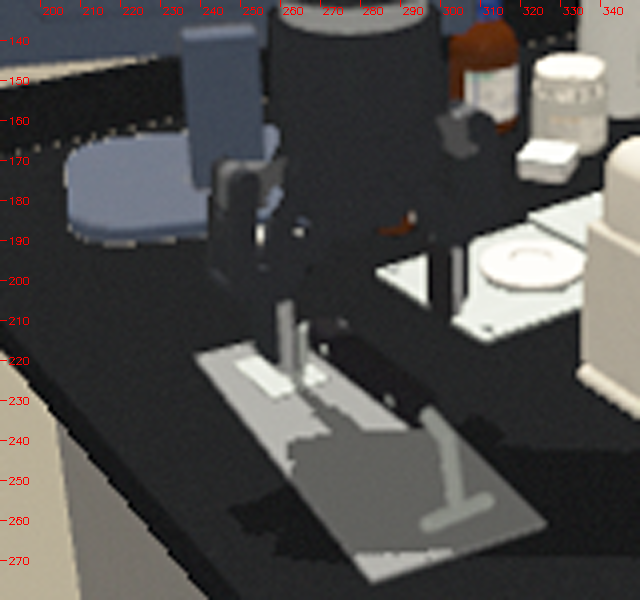

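View pics/t3.png

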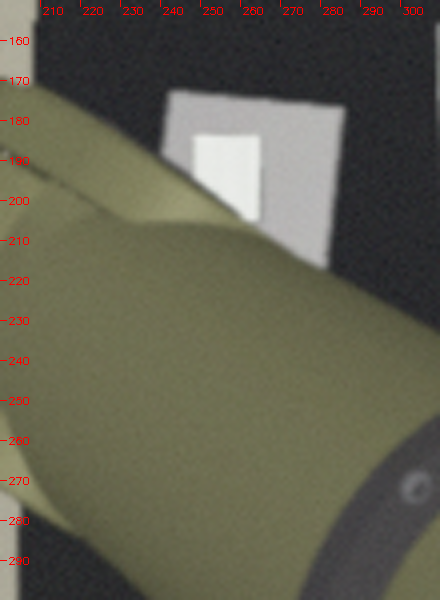

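>>> carry_out(deltas=[[0.003,-0.0033,-0.001,0,0,-0.3,1],[0.003,-0.0033,-0.001,0,0,-0.3,1],[0.003,-0.0033,-0.001,0,0,-0.3,1]])

```text
t: 1.87
position: [0.4633, 0.3965, 0.0501]
tcp_rot: [[0.002, -1.0, -0.023], [0.003, -0.023, 1.0], [-1.0, -0.002, 0.003]]
ft_force: [0.0, -1.0, -0.1]
opening: 0.0856
```

>>> carry_out(deltas=[[0,0,0,0,0,0,1]])

```text
t: 1.95
position: [0.4634, 0.3964, 0.0507]
tcp_rot: [[0.003, -1.0, -0.023], [0.003, -0.023, 1.0], [-1.0, -0.003, 0.003]]
ft_force: [0.7, -0.1, -0.0]
opening: 0.0856
```

>>> carry_out(deltas=[[0,0,0,0,0,0,1]])

```text
t: 2.03
position: [0.4638, 0.3966, 0.0513]
tcp_rot: [[0.004, -1.0, -0.023], [0.004, -0.023, 1.0], [-1.0, -0.004, 0.004]]
ft_force: [0.0, -0.1, -0.1]
opening: 0.0856
```

>>> carry_out(deltas=[[-0.003,-0.001,-0.0043,-0.2,0.2,0.0,1],[-0.003,-0.001,-0.0043,-0.2,0.2,0.0,1],[-0.003,-0.001,-0.0043,-0.2,0.2,0.0,1],[-0.003,-0.001,-0.0043,-0.2,0.2,0.0,1],[-0.003,-0.001,-0.0043,-0.2,0.2,0.0,1],[-0.003,-0.001,-0.0043,-0.2,0.2,0.0,1]])

```text
t: 2.53
position: [0.4608, 0.3956, 0.047]
tcp_rot: [[0.0, -1.0, -0.023], [0.0, -0.023, 1.0], [-1.0, -0.0, 0.0]]
ft_force: [-1.4, 0.3, 1.0]
opening: 0.0853
```

Run:
```python
from cell import r,eyes
from h import *
for i in range(3):
    s=r.sense(); print(s["t"],np.round(s["position"],4),np.round(s["tcp_rot"],4)[:,0],np.round(s["ft_force"],2),np.round(s["q"],4),np.round(s["dq"],3))
    c=eyes.capture("scene")
```

```text
2.5333 [0.4608 0.3956 0.047 ] [ 0.e+00  4.e-04 -1.e+00] [-1.37  0.34  0.98] [-0.5657  0.6723 -0.2987  1.7571  0.2711  0.7523  0.5912] [-0.    -0.001  0.     0.001  0.    -0.    -0.002]
2.5833 [0.4608 0.3956 0.047 ] [ 0.e+00  4.e-04 -1.e+00] [-0.21 -1.3  -0.17] [-0.5657  0.6724 -0.2986  1.7571  0.2711  0.7523  0.5912] [ 0.    -0.     0.001  0.     0.002 -0.001 -0.002]
2.6333 [0.4608 0.3956 0.047 ] [ 1.e-04  4.e-04 -1.e+00] [ 1.21  0.92 -0.68] [-0.5656  0.6723 -0.2986  1.7571  0.2711  0.7523  0.5912] [-0.001 -0.    -0.    -0.001  0.001 -0.003  0.001]
```

>>> carry_out(deltas=[[0,0,0,0,0,0,-1],[0,0,0,0,0,0,-1],[0,0,0,0,0,0,-1],[0,0,0,0,0,0,-1],[0,0,0,0,0,0,-1],[0,0,0,0,0,0,-1],[0,0,0,0,0,0,-1],[0,0,0,0,0,0,-1],[0,0,0,0,0,0,-1],[0,0,0,0,0,0,-1]], newtons=80)

```text
t: 3.52
position: [0.4609, 0.3956, 0.0473]
tcp_rot: [[0.0, -1.0, -0.023], [0.001, -0.023, 1.0], [-1.0, -0.0, 0.001]]
ft_force: [-1.1, -1.4, 4.2]
opening: 0.0119
```

Run:
```python
from cell import r,eyes
from h import *
s=r.sense(); print(s["t"],np.round(s["position"],4),np.round(s["tcp_rot"],4).tolist(),np.round(s["ft_force"],2),np.round(s["torque"],2),s["opening"])
c=eyes.capture("scene"); crop(c,190,130,350,280,4,"pics/s4.png",10)
```

```text
3.5167 [0.4609 0.3956 0.0473] [[0.0003, -0.9997, -0.0226], [0.0006, -0.0226, 0.9997], [-1.0, -0.0003, 0.0006]] [-1.13 -1.39  4.18] [-0.26  0.26  0.02] 0.01192469260938171
```

View pics/s4.png

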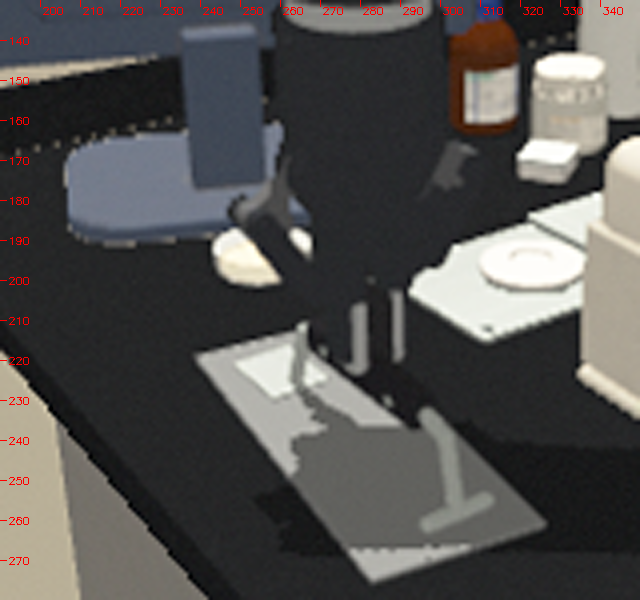

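Fingers closed on the handle at ~(370/4). I lift gently and verify.

>>> carry_out(deltas=[[0,0,0.005,0,0,0,-1],[0,0,0.015,0,0,0,-1],[0,0,0.03,0,0,0,-1],[0,0,0.045,0,0,0,-1],[0,0,0.045,0,0,0,-1],[0,0,0.045,0,0,0,-1],[0,0,0.045,0,0,0,-1],[0,0,0.045,0,0,0,-1]])

```text
t: 4.23
position: [0.4605, 0.3951, 0.0914]
tcp_rot: [[-0.001, -1.0, -0.023], [-0.0, -0.023, 1.0], [-1.0, 0.001, -0.0]]
ft_force: [0.0, -0.8, -1.4]
opening: 0.0121
```

Run:
```python
from cell import r,eyes
from h import *
s=r.sense(); print(s["t"],np.round(s["position"],4),np.round(s["tcp_rot"],4).tolist(),np.round(s["ft_force"],2),np.round(s["torque"],2),s["opening"])
c=eyes.capture("scene"); crop(c,190,130,350,280,4,"pics/s5.png",10)
```

```text
4.2333 [0.4605 0.3951 0.0914] [[-0.0008, -0.9997, -0.0226], [-0.0005, -0.0225, 0.9997], [-1.0, 0.0008, -0.0004]] [ 0.02 -0.81 -1.37] [ 0.    0.01 -0.03] 0.012138912394633905
```

View pics/s5.png

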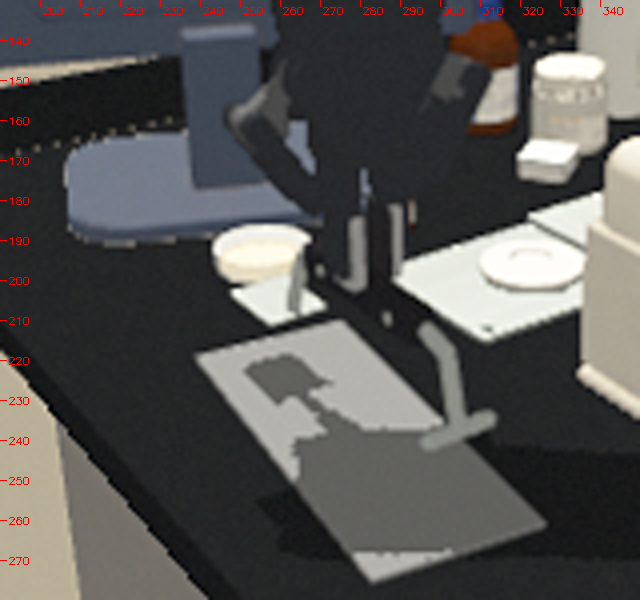

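```bash
cat > tool.py <<'E'
from fit import *
def spat(pos,Rt,dyaw=0,dpitch=0,dx=0,dz=-0.0433):
    """spatula pose from TCP: spatula x = -tcp y ; z = -tcp x"""
    Rt=np.array(Rt); S=np.c_[-Rt[:,1],Rt[:,2],-Rt[:,0]]
    # right-handed check: x × y = z
    return S, np.array(pos)+S@np.array([dx,0,dz])
PL=np.array([0.5846,0.1667]); AX=np.array([np.cos(np.radians(-87.3)),np.sin(np.radians(-87.3))]); AY=np.array([-AX[1],AX[0]])
def toplate(p): d=np.array(p)[:2]-PL; return np.array([d@AX,d@AY,p[2]-.004])*1e3
E
python3 - <<'E'
from cell import r,eyes
from tool import *
s=r.sense(); S,o=spat(s["position"],s["tcp_rot"]); print(S.round(3),o.round(4),np.linalg.det(S))
L=np.array([[115,17,2],[115,-17,2],[70,-17,2],[70,17,2],[-74,20,2],[-74,-20,2],[50,0,54],[-50,0,54]])*1e-3
P=L@S.T+o
c=eyes.capture("scene"); a=proj(c,P); print(a.round(1).tolist())
im=c["image"][:,:,::-1].copy(); im=cv2.resize(im[130:280,190:350],None,fx=4,fy=4,interpolation=cv2.INTER_CUBIC)
for p in a: cv2.circle(im,tuple(int(v) for v in ((p-[190,130]+.5)*4)),3,(0,0,255),1)
cv2.imwrite("pics/s6.png",im)
c=eyes.capture("top"); a=proj(c,P)
im=cv2.resize(c["image"][150:300,200:310,::-1],None,fx=4,fy=4,interpolation=cv2.INTER_CUBIC)
for p in a: cv2.circle(im,tuple(int(v) for v in ((p-[200,150]+.5)*4)),3,(0,0,255),1)
cv2.imwrite("pics/t6.png",im)
E
```

```text
[[ 1.    -0.023  0.001]
 [ 0.023  1.     0.001]
 [-0.001 -0.     1.   ]] [0.4604 0.3951 0.0481] 0.9999999999999998
[[246.7, 202.3], [260.7, 198.3], [271.3, 205.9], [256.9, 210.4], [294.9, 241.8], [313.2, 234.8], [267.9, 188.5], [296.3, 207.5]]
```

View pics/s6.png

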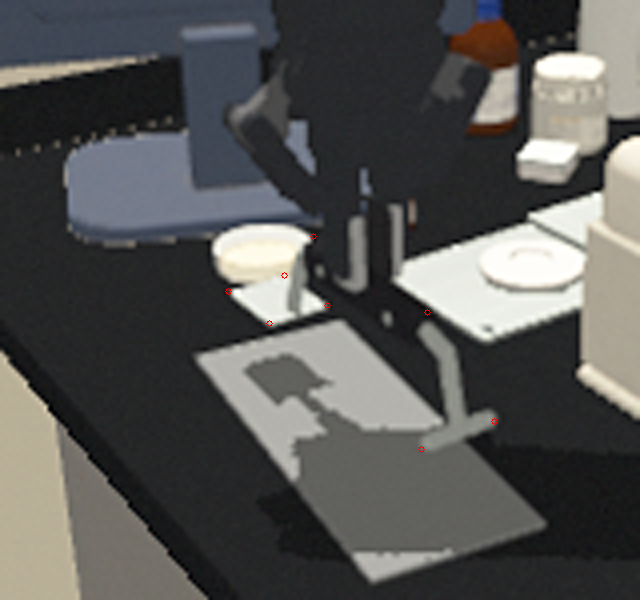

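View pics/t6.png

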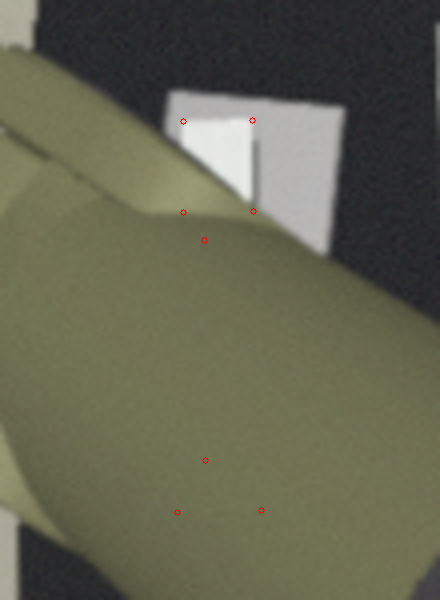

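The modelled spatula corners coincide with the picture in both views (within about a pixel), so the grip is known. Now I swing to face the plate.

>>> carry_out(deltas=[[0.005,0,0.005,0,0,-6,-1],[0.015,0.0,0.01,0,0,-12,-1],[0.025,0.0,0.015,0,0,-18,-1],[0.035,0.0,0.015,0,0,-24,-1],[0.045,0.0,0.015,0,0,-30,-1],[0.055,0,0.015,0,0,-36,-1],[0.065,0,0.015,0,0,-42,-1],[0.075,0,0.015,0,0,-48,-1],[0.08,-0.005,0.015,0,0,-54,-1],[0.085,-0.01,0.015,0,0,-60,-1],[0.09,-0.015,0.015,0,0,-60,-1],[0.09,-0.015,0.015,0,0,-60,-1]])

```text
t: 5.38
position: [0.5517, 0.3786, 0.106]
tcp_rot: [[-0.0, -0.521, 0.854], [-0.001, 0.854, 0.521], [-1.0, -0.001, -0.001]]
ft_force: [0.3, 0.2, -2.1]
opening: 0.0122
```

>>> carry_out(deltas=[[0.005,0,0,0,0,-6,-1],[0.01,-0.0,0,0,0,-12,-1],[0.015,-0.004,0,0,0,-18,-1],[0.02,-0.008,0,0,0,-24,-1],[0.022,-0.008,0,0,0,-28.6,-1],[0.022,-0.008,0,0,0,-28.6,-1],[0.022,-0.008,0,0,0,-28.6,-1],[0.022,-0.008,0,0,0,-28.6,-1],[0.022,-0.008,0,0,0,-28.6,-1]])

```text
t: 6.13
position: [0.5732, 0.3709, 0.106]
tcp_rot: [[-0.001, -0.052, 0.999], [-0.001, 0.999, 0.052], [-1.0, -0.001, -0.001]]
ft_force: [0.6, -0.2, -0.9]
opening: 0.0116
```

```bash
cat > chk.py <<'E'
import sys
from cell import r,eyes
from tool import *
def chk(tag,views="st"):
    s=r.sense(); S,o=spat(s["position"],s["tcp_rot"])
    print("t",round(s["t"],2),"tcp",np.round(s["position"],4),"F",np.round(s["ft_force"],2),"T",np.round(s["torque"],2),"op",round(s["opening"],4))
    tip=o+S@np.array([.115,0,0])
    print("tip plate mm",toplate(tip).round(1),"heel z",(o+S@[-.074,0,0])[2].round(4),"yaw rel plate",round(np.degrees(np.arctan2(S[1,0],S[0,0]))+87.3,2),"pitch up",round(np.degrees(np.arcsin(S[2,0])),2),"roll",round(np.degrees(np.arcsin(S[2,1])),2))
    L=np.array([[115,17,2],[115,-17,2],[70,-17,2],[70,17,2],[-74,20,2],[-74,-20,2]])*1e-3
    P=L@S.T+o
    for v in views:
        c=eyes.capture({"s":"scene","t":"top"}[v]); a=proj(c,P)
        x0,y0,x1,y1=(220,130,360,250) if v=="s" else (240,130,420,220)
        k=5 if v=="s" else 4
        crop(c,x0,y0,x1,y1,k,f"pics/{tag}_{v}.png",10)
        im=cv2.imread(f"pics/{tag}_{v}.png")
        for p in a: cv2.circle(im,tuple(int(q) for q in ((p-[x0,y0]+.5)*k)),2,(0,0,255),1)
        cv2.imwrite(f"pics/{tag}_{v}.png",im)
if __name__=="__main__": chk(*sys.argv[1:])
E
python3 chk.py a7
```

```text
t 6.13 tcp [0.5732 0.3709 0.106 ] F [ 0.57 -0.18 -0.92] T [0.01 0.   0.01] op 0.0116
tip plate mm [-89.5  -1.2  58.8] heel z 0.0626 yaw rel plate 0.27 pitch up 0.05 roll -0.07
```

View pics/a7_s.png

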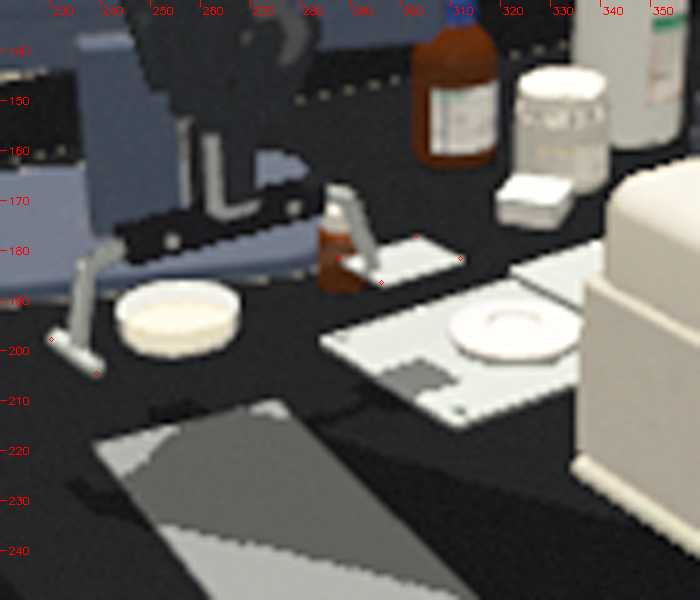

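View pics/a7_t.png

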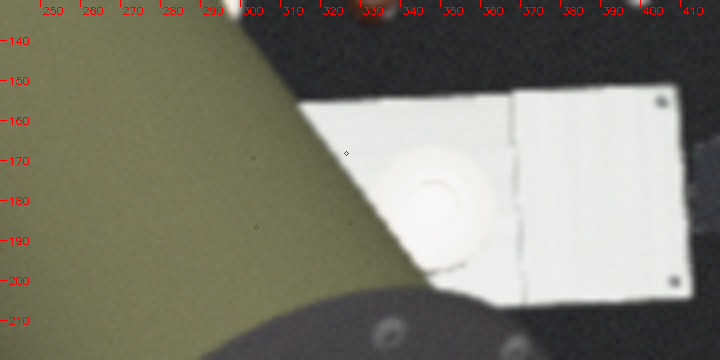

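The blade is aligned ahead of the plate and the disc stands clear. In the scene view the blade is at (298–310,180) and the disc at (322,196). Lowering.

>>> carry_out(deltas=[[-0.001,0,-0.02,0,0,0,-1],[-0.001,0,-0.04,0,0,0,-1],[-0.001,0,-0.05,0,0,-0.2,-1],[-0.001,0,-0.055,0,0,-0.2,-1],[-0.001,0,-0.0575,0,0,-0.2,-1],[-0.001,0,-0.0575,0,0,-0.2,-1],[-0.001,0,-0.0575,0,0,-0.2,-1],[-0.001,0,-0.0575,0,0,-0.2,-1],[-0.001,0,-0.0575,0,0,-0.2,-1]])

```text
t: 6.98
position: [0.5729, 0.371, 0.0495]
tcp_rot: [[0.0, -0.047, 0.999], [-0.0, 0.999, 0.047], [-1.0, -0.0, 0.0]]
ft_force: [0.3, -0.5, -0.7]
opening: 0.0124
```

```bash
python3 chk.py a8
```

```text
t 6.98 tcp [0.5729 0.371  0.0495] F [ 0.33 -0.47 -0.73] T [-0.02  0.   -0.02] op 0.0124
tip plate mm [-89.7  -2.    2.2] heel z 0.0062 yaw rel plate -0.01 pitch up 0.0 roll 0.02
```

View pics/a8_s.png

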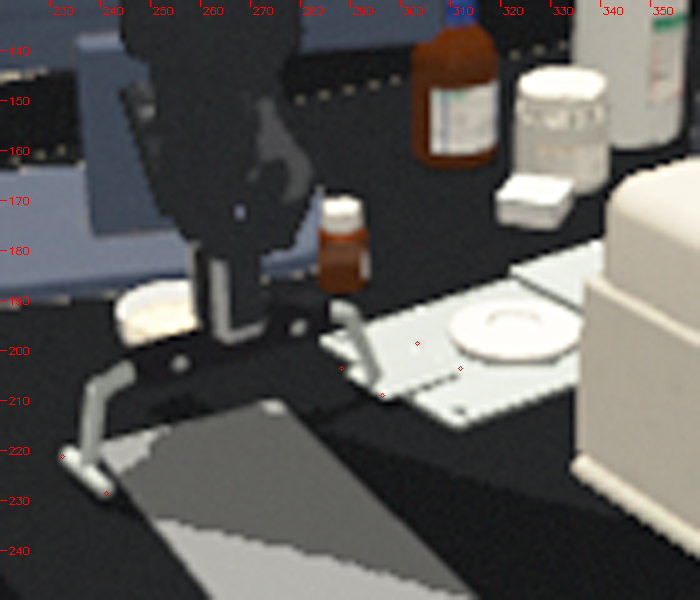

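View pics/a8_t.png

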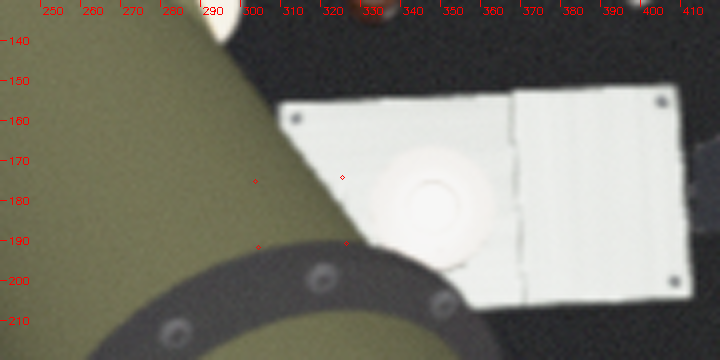

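>>> carry_out(deltas=[[0,0,-0.001,0,0,0,-1],[0,0,-0.0018,0,0,0,-1],[0,0,-0.0022,0,0,0,-1],[0,0,-0.0022,0,0,0,-1],[0,0,-0.0022,0,0,0,-1],[0,0,-0.0022,0,0,0,-1]])

```text
t: 7.58
position: [0.5727, 0.371, 0.047]
tcp_rot: [[-0.0, -0.047, 0.999], [-0.0, 0.999, 0.047], [-1.0, -0.0, -0.0]]
ft_force: [0.6, 0.3, -0.3]
opening: 0.0118
```

```bash
python3 chk.py a9 ""
cat > sim.py <<'E'
# disc section settled against step for each tilt; track contact point u=-15 on plain face (mm, plate X, Z above lower level)
import numpy as np
poly=np.array([[-32,3],[-22,0],[22,0],[32,3],[32,7],[22,10],[-22,10],[-32,7.]])
pts=np.concatenate([np.linspace(poly[i],poly[(i+1)%8],60,endpoint=False) for i in range(8)])
for u in (-15,):
  for th in range(0,131,5):
    a=np.radians(th); Rm=np.array([[np.cos(a),np.sin(a)],[-np.sin(a),np.cos(a)]])
    q=pts@Rm.T
    z0=-q[:,1].min()
    q[:,1]+=z0; low=q[:,1]<6
    x0=-q[low,0].max(); # step
    q[:,0]+=x0
    c=Rm@np.array([0,5])+[x0,z0]; p=Rm@np.array([u,0])+[x0,z0]
    print(th,"centre",c.round(1),"tip",p.round(1))
E
python3 sim.py
```

```text
t 7.58 tcp [0.5727 0.371  0.047 ] F [ 0.61  0.28 -0.27] T [-0.03  0.07  0.02] op 0.0118
tip plate mm [-89.6  -2.3  -0.3] heel z 0.0037 yaw rel plate -0.01 pitch up 0.02 roll -0.01
0 centre [-32.   5.] tip [-47.   0.]
5 centre [-32.    6.9] tip [-47.4   3.2]
10 centre [-31.9   8.7] tip [-47.5   6.4]
15 centre [-31.4  10.5] tip [-47.2   9.6]
20 centre [-30.8  12.8] tip [-46.6  13.3]
25 centre [-29.8  15.3] tip [-45.6  17.1]
30 centre [-28.7  17.7] tip [-44.2  20.9]
35 centre [-27.4  20. ] tip [-42.5  24.5]
40 centre [-25.8  22.1] tip [-40.5  27.9]
45 centre [-24.  24.] tip [-38.2  31.1]
50 centre [-22.1  25.8] tip [-35.6  34.1]
55 centre [-20.   27.4] tip [-32.7  36.8]
60 centre [-17.7  28.7] tip [-29.6  39.2]
65 centre [-15.3  29.8] tip [-26.2  41.3]
70 centre [-12.8  30.8] tip [-22.7  43.1]
75 centre [-10.4  31.4] tip [-19.1  44.6]
80 centre [-8.1 31.9] tip [-15.7  45.8]
85 centre [-5.9 32.1] tip [-12.2  46.6]
90 centre [-3.8 32. ] tip [-8.8 47. ]
95 centre [-1.6 32.1] tip [-5.3 47.4]
100 centre [ 0.6 31.9] tip [-1.7 47.5]
105 centre [ 2.7 31.4] tip [ 1.7 47.2]
110 centre [ 4.6 30.8] tip [ 5.  46.6]
115 centre [ 6.4 29.8] tip [ 8.2 45.6]
120 centre [ 7.9 28.7] tip [11.1 44.2]
125 centre [ 9.2 27.4] tip [13.7 42.5]
130 centre [10.3 25.8] tip [16.1 40.5]
```

>>> carry_out(deltas=[[0.0002,-0.004,0,0,0,0,-1],[0.0004,-0.008,0,0,0,0,-1],[0.0005,-0.011,0,0,0,0,-1],[0.0006,-0.013,0,0,0,0,-1],[0.0007,-0.015,0,0,0,0,-1],[0.0008,-0.017,0,0,0,0,-1],[0.0009,-0.019,0,0,0,0,-1],[0.001,-0.021,0,0,0,0,-1],[0.0011,-0.023,0,0,0,0,-1],[0.0011,-0.023,0,0,0,0,-1],[0.0011,-0.023,0,0,0,0,-1],[0.0011,-0.023,0,0,0,0,-1]])

```text
t: 8.58
position: [0.5741, 0.3477, 0.0473]
tcp_rot: [[0.0, -0.047, 0.999], [-0.001, 0.999, 0.047], [-1.0, -0.001, 0.0]]
ft_force: [-1.1, 1.2, 5.9]
opening: 0.0118
```

```bash
python3 chk.py a10
```

```text
t 8.58 tcp [0.5741 0.3477 0.0473] F [-1.13  1.15  5.94] T [ 0.08 -0.    0.02] op 0.0118
tip plate mm [-66.3  -2.    0. ] heel z 0.0039 yaw rel plate -0.02 pitch up 0.03 roll 0.01
```

View pics/a10_s.png

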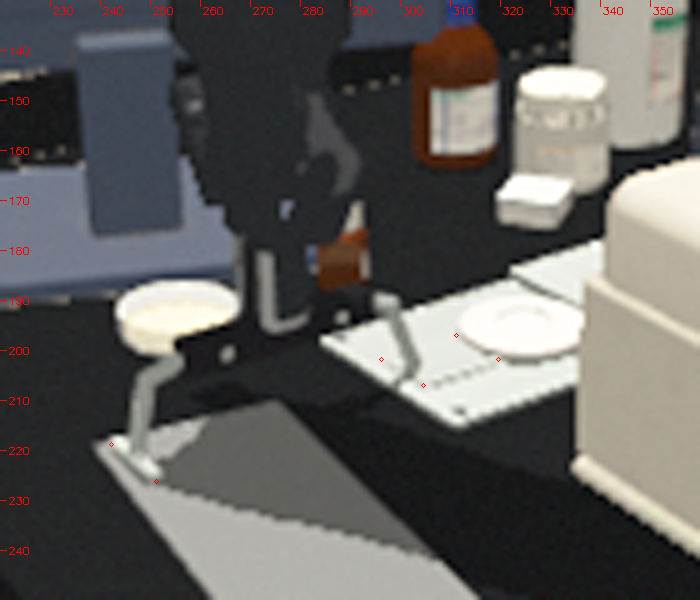

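View pics/a10_t.png

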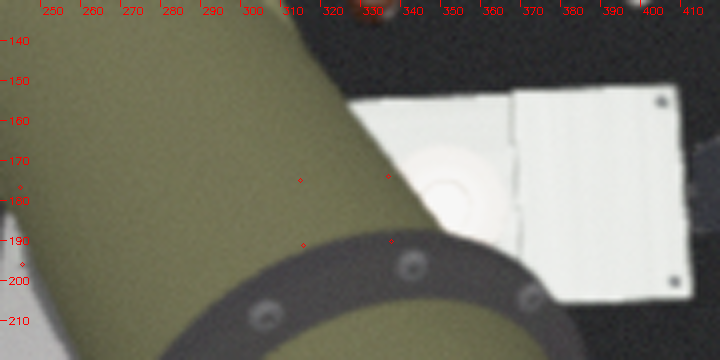

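The disc has slid about 6.5 mm as predicted: the hollow is now at ~(351,182) and was at 348. I continue to the step, slightly relieving the downward press.

>>> carry_out(deltas=[[0.0001,-0.002,0.0003,0,0,0,-1],[0.0001,-0.004,0.0003,0,0,0,-1],[0.0002,-0.0055,0.0003,0,0,0,-1],[0.0003,-0.007,0.0003,0,0,0,-1],[0.0004,-0.0085,0.0003,0,0,0,-1],[0.0004,-0.0085,0.0003,0,0,0,-1],[0.0004,-0.0085,0.0003,0,0,0,-1],[0.0004,-0.0085,0.0003,0,0,0,-1]])

```text
t: 9.35
position: [0.5744, 0.3386, 0.0474]
tcp_rot: [[-0.0, -0.046, 0.999], [-0.001, 0.999, 0.046], [-1.0, -0.001, -0.0]]
ft_force: [0.7, -1.2, 1.4]
opening: 0.0122
```

```bash
python3 chk.py a11
```

```text
t 9.35 tcp [0.5744 0.3386 0.0474] F [ 0.67 -1.24  1.38] T [-0.08 -0.02 -0.  ] op 0.0122
tip plate mm [-57.1  -2.1   0.2] heel z 0.004 yaw rel plate -0.04 pitch up 0.08 roll -0.01
```

View pics/a11_s.png

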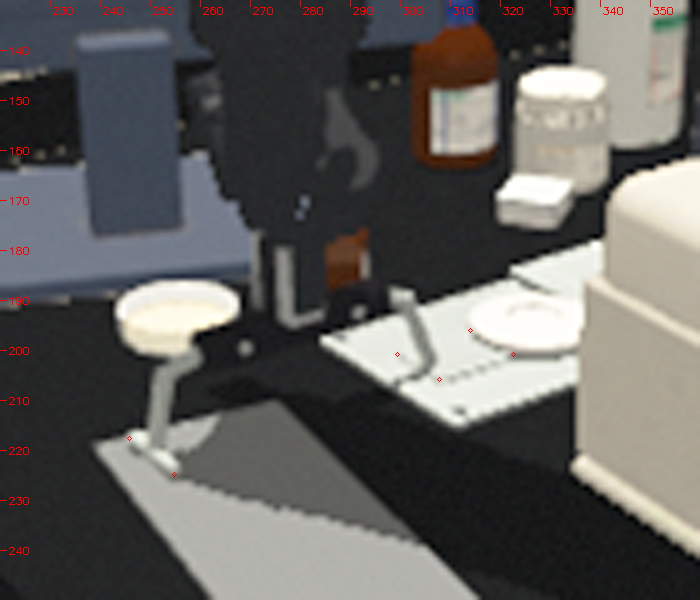

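View pics/a11_t.png

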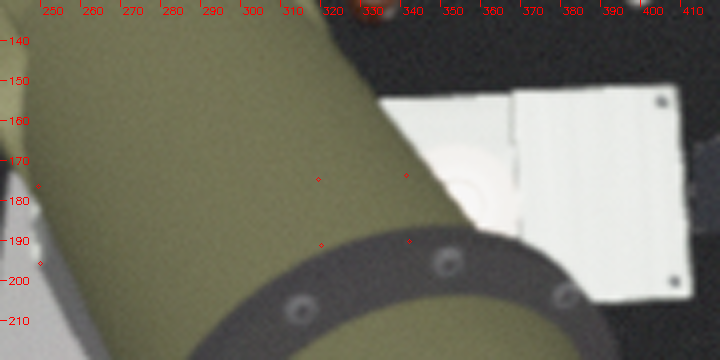

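The disc now touches the step (rim at col ~369). I slide the blade on under it.

>>> carry_out(deltas=[[0.0,-0.0012,0.0,0,0,0,-1],[0.0001,-0.0024,0.0,0,0,0,-1],[0.0002,-0.0036,0.0,0,0,0,-1],[0.0002,-0.0048,0.0,0,0,0,-1],[0.0003,-0.006,0.0,0,0,0,-1],[0.0003,-0.0072,0.0,0,0,0,-1],[0.0004,-0.0084,0.0,0,0,0,-1],[0.0005,-0.01,0.0,0,0,0,-1],[0.0005,-0.01,0.0,0,0,0,-1],[0.0005,-0.01,0.0,0,0,0,-1]])

```text
t: 10.28
position: [0.575, 0.3281, 0.0474]
tcp_rot: [[-0.0, -0.046, 0.999], [-0.002, 0.999, 0.046], [-1.0, -0.002, -0.0]]
ft_force: [-0.3, 0.2, 1.1]
opening: 0.0119
```

```bash
python3 chk.py a12
```

```text
t 10.28 tcp [0.575  0.3281 0.0474] F [-0.32  0.25  1.11] T [ 0.02 -0.05 -0.  ] op 0.0119
tip plate mm [-46.6  -2.1   0.3] heel z 0.0039 yaw rel plate -0.06 pitch up 0.11 roll -0.02
```

View pics/a12_s.png

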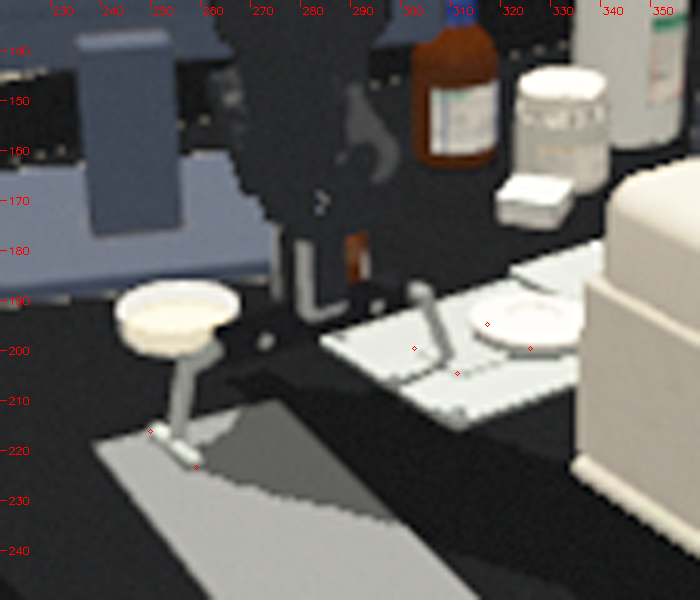

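View pics/a12_t.png

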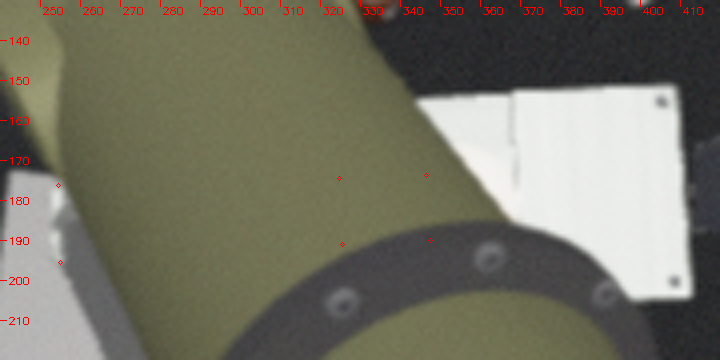

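The blade is in under the disc (tip line ≈(317,194)–(325,199)) and its near edge is a little raised. I start lifting along the arc.

>>> carry_out(deltas=[[0,0.0006,0.0009,0,0,0,-1],[0,0.0009,0.0025,0,0,0,-1],[0,0.0009,0.0041,0,0,0,-1],[0,0.0008,0.0057,0,0,0,-1],[0,0.0006,0.0073,0,0,0,-1],[0,0.0003,0.0091,0,0,0,-1],[0,0,0.011,0,0,0,-1],[0,-0.0005,0.0129,0,0,0,-1],[0.0001,-0.001,0.0148,0,0,0,-1],[0.0001,-0.001,0.0148,0,0,0,-1],[0.0001,-0.001,0.0148,0,0,0,-1],[0.0001,-0.001,0.0148,0,0,0,-1]])

```text
t: 11.38
position: [0.5751, 0.3272, 0.0621]
tcp_rot: [[-0.0, -0.046, 0.999], [-0.002, 0.999, 0.046], [-1.0, -0.002, -0.0]]
ft_force: [0.0, 0.6, -1.7]
opening: 0.0122
```

```bash
python3 chk.py a13
```

```text
t 11.38 tcp [0.5751 0.3272 0.0621] F [ 0.04  0.62 -1.68] T [0.13 0.   0.03] op 0.0122
tip plate mm [-45.7  -2.1  15.1] heel z 0.0187 yaw rel plate -0.05 pitch up 0.11 roll -0.02
```

View pics/a13_s.png

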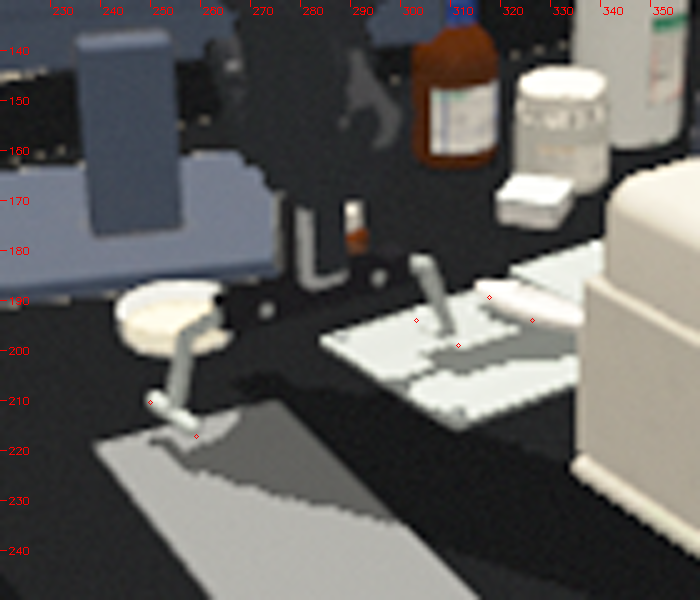

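View pics/a13_t.png

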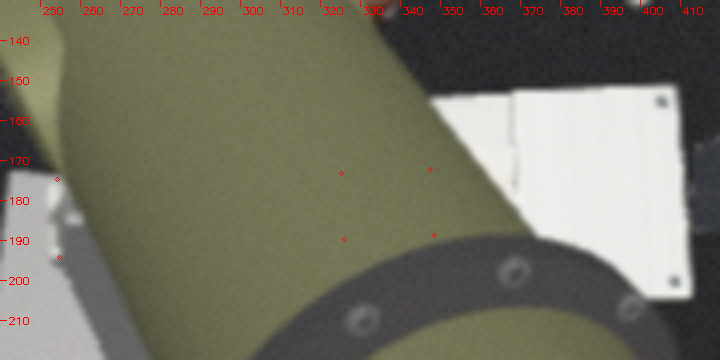

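The disc is tipping up about its far rim, near edge now at ~(316,188). I continue along the arc.

>>> carry_out(deltas=[[0,-0.0007,0.0019,0,0,0,-1],[0.0001,-0.0015,0.0038,0,0,0,-1],[0.0001,-0.0023,0.0056,0,0,0,-1],[0.0001,-0.0032,0.0074,0,0,0,-1],[0.0002,-0.0042,0.0091,0,0,0,-1],[0.0002,-0.0052,0.0108,0,0,0,-1],[0.0003,-0.0063,0.0124,0,0,0,-1],[0.0004,-0.0075,0.014,0,0,0,-1],[0.0004,-0.0075,0.014,0,0,0,-1],[0.0004,-0.0075,0.014,0,0,0,-1],[0.0004,-0.0075,0.014,0,0,0,-1]])

```text
t: 12.4
position: [0.5754, 0.3197, 0.076]
tcp_rot: [[-0.0, -0.046, 0.999], [-0.002, 0.999, 0.046], [-1.0, -0.002, -0.001]]
ft_force: [0.3, -0.1, -1.5]
opening: 0.0122
```

```bash
python3 chk.py a14
```

```text
t 12.4 tcp [0.5754 0.3197 0.076 ] F [ 0.33 -0.08 -1.51] T [ 0.15 -0.   -0.02] op 0.0122
tip plate mm [-38.1  -2.1  29. ] heel z 0.0326 yaw rel plate -0.05 pitch up 0.12 roll -0.03
```

View pics/a14_s.png

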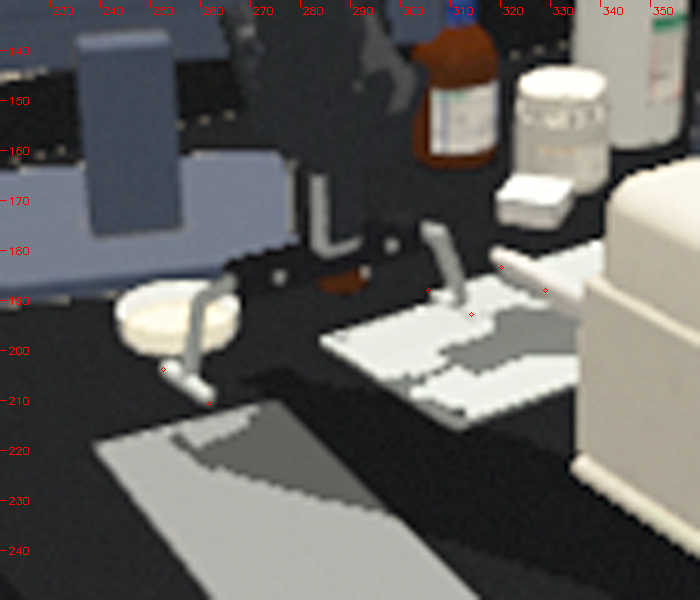

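View pics/a14_t.png

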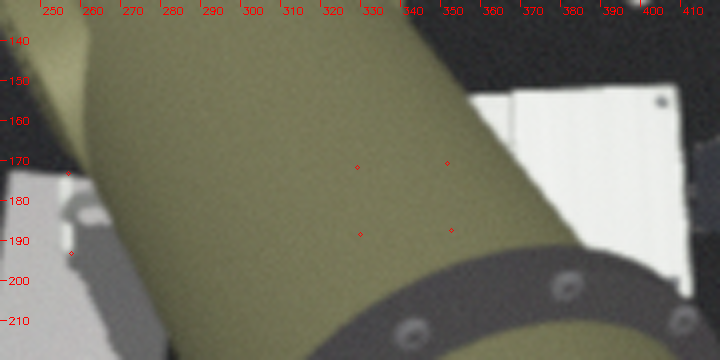

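```bash
cat > disc.py <<'E'
from tool import *
poly=np.array([[-32,3],[-22,0],[22,0],[32,3],[32,7],[22,10],[-22,10],[-32,7.]])
pts=np.concatenate([np.linspace(poly[i],poly[(i+1)%8],60,endpoint=False) for i in range(8)])
def rings(th,Y=-2.3):
    a=np.radians(th); Rm=np.array([[np.cos(a),np.sin(a)],[-np.sin(a),np.cos(a)]])
    q=pts@Rm.T; z0=-q[:,1].min(); low=q[:,1]+z0<6; x0=-q[low,0].max()
    out=[]
    for rad,w in ((32,3),(32,7),(22,0),(22,10),(14,10)):
        f=np.linspace(0,2*np.pi,90); u=rad*np.cos(f); v=rad*np.sin(f)
        xz=np.c_[u,np.full_like(u,w)]@Rm.T+[x0,z0]
        xy=PL+np.outer(xz[:,0]*1e-3,AX)+np.outer((v+Y)*1e-3,AY)
        out.append(np.c_[xy,xz[:,1]*1e-3+.004])
    return out
def ov(c,th,box,k,fn):
    x0,y0,x1,y1=box
    crop(c,x0,y0,x1,y1,k,fn,10); im=cv2.imread(fn)
    for i,rg in enumerate(rings(th)):
        a=(proj(c,rg)-[x0,y0]+.5)*k
        cv2.polylines(im,[a.astype(np.int32)],True,[(0,0,255),(0,160,0),(255,0,0),(255,0,255),(255,128,0)][i],1)
    cv2.imwrite(fn,im)
if __name__=="__main__":
    import sys
    from cell import eyes
    ov(eyes.capture("scene"),float(sys.argv[1]),(280,140,380,220),7,sys.argv[2])
E
python3 disc.py 45 pics/d14.png
```

```text
(no output)
```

View pics/d14.png

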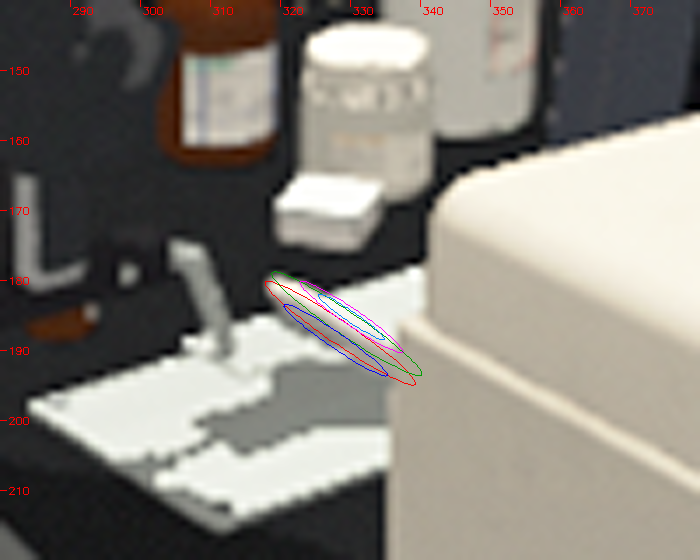

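The overlay for a 45° tilt matches the picture, with the rim at (318,180)–(338,190). On to 70°.

>>> carry_out(deltas=[[0.0001,-0.0012,0.0016,0,0,0,-1],[0.0001,-0.0025,0.0031,0,0,0,-1],[0.0002,-0.0039,0.0045,0,0,0,-1],[0.0003,-0.0054,0.0058,0,0,0,-1],[0.0003,-0.007,0.0071,0,0,0,-1],[0.0004,-0.0085,0.0082,0,0,0,-1],[0.0005,-0.0102,0.0093,0,0,0,-1],[0.0006,-0.0119,0.0103,0,0,0,-1],[0.0006,-0.0136,0.0112,0,0,0,-1],[0.0007,-0.0154,0.0121,0,0,0,-1],[0.0007,-0.0154,0.0121,0,0,0,-1],[0.0007,-0.0154,0.0121,0,0,0,-1]])

```text
t: 13.55
position: [0.5761, 0.3042, 0.0881]
tcp_rot: [[-0.0, -0.046, 0.999], [-0.002, 0.999, 0.046], [-1.0, -0.002, -0.001]]
ft_force: [0.1, -0.7, -0.4]
opening: 0.0124
```

```bash
python3 chk.py a15 s;python3 disc.py 70 pics/d15.png
```

```text
t 13.55 tcp [0.5761 0.3042 0.0881] F [ 0.05 -0.65 -0.44] T [-0.01  0.03  0.06] op 0.0124
tip plate mm [-22.6  -2.2  41. ] heel z 0.0446 yaw rel plate -0.06 pitch up 0.12 roll -0.03
```

View pics/d15.png

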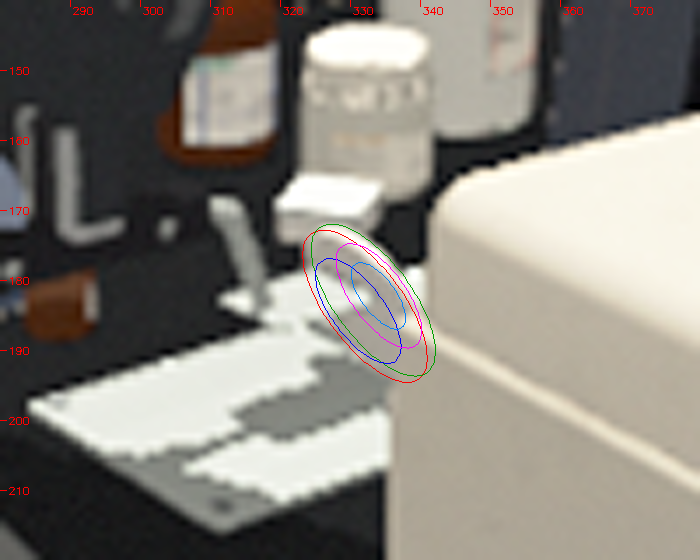

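The 70° overlay fits, with the rim ellipse spanning (323,173)–(340,194). Now gently to vertical.

>>> carry_out(deltas=[[0.0001,-0.0017,0.0008,0,0,0,-1],[0.0001,-0.0035,0.0016,0,0,0,-1],[0.0002,-0.0052,0.0022,0,0,0,-1],[0.0003,-0.0069,0.0028,0,0,0,-1],[0.0003,-0.0086,0.0032,0,0,0,-1],[0.0004,-0.0104,0.0036,0,0,0,-1],[0.0004,-0.0116,0.0038,0,0,0,-1],[0.0005,-0.0128,0.004,0,0,0,-1],[0.0005,-0.0128,0.004,0,0,0,-1],[0.0005,-0.0128,0.004,0,0,0,-1],[0.0005,-0.0128,0.004,0,0,0,-1]])

```text
t: 14.57
position: [0.5764, 0.2917, 0.0919]
tcp_rot: [[-0.001, -0.047, 0.999], [-0.002, 0.999, 0.047], [-1.0, -0.002, -0.001]]
ft_force: [-0.3, -0.0, -1.0]
opening: 0.0118
```

```bash
python3 chk.py a16 t;python3 disc.py 89 pics/d16.png
```

```text
t 14.57 tcp [0.5764 0.2917 0.0919] F [-0.28 -0.02 -1.01] T [0.02 0.06 0.03] op 0.0118
tip plate mm [-10.1  -2.4  44.9] heel z 0.0485 yaw rel plate -0.03 pitch up 0.12 roll -0.05
```

View pics/d16.png

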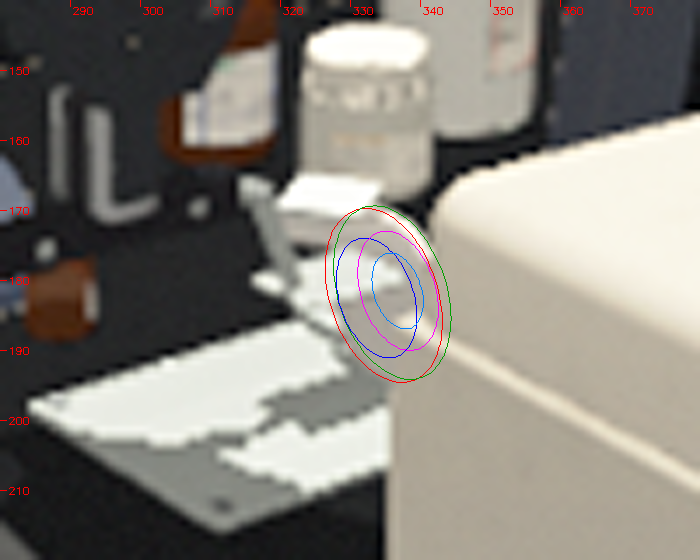

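View pics/a16_t.png

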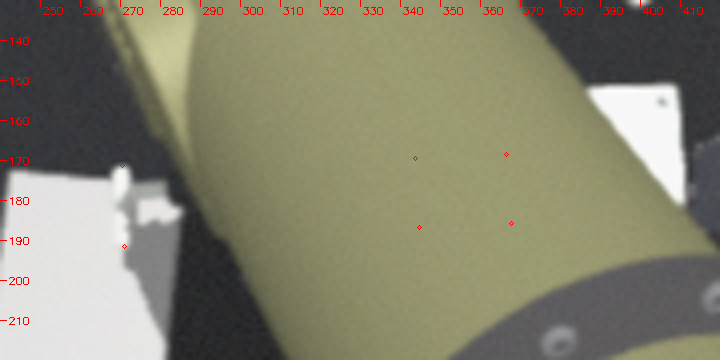

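At ~88° the overlay still agrees. Now a slow push over the balance point.

>>> carry_out(deltas=[[0,-0.001,0.0001,0,0,0,-1],[0.0001,-0.002,0.0002,0,0,0,-1],[0.0001,-0.003,0.0003,0,0,0,-1],[0.0002,-0.004,0.0004,0,0,0,-1],[0.0002,-0.0048,0.0005,0,0,0,-1],[0.0002,-0.0056,0.0005,0,0,0,-1],[0.0003,-0.0056,0.0005,0,0,0,-1],[0.0003,-0.0056,0.0005,0,0,0,-1]])

```text
t: 15.33
position: [0.5768, 0.2861, 0.0924]
tcp_rot: [[-0.001, -0.046, 0.999], [-0.002, 0.999, 0.046], [-1.0, -0.002, -0.001]]
ft_force: [0.1, -0.2, -1.4]
opening: 0.0117
```

```bash
python3 chk.py a17 s;python3 disc.py 96 pics/d17.png
```

```text
t 15.33 tcp [0.5768 0.2861 0.0924] F [ 0.14 -0.16 -1.35] T [-0.03 -0.01 -0.01] op 0.0117
tip plate mm [-4.5 -2.3 45.4] heel z 0.049 yaw rel plate -0.04 pitch up 0.11 roll -0.05
```

View pics/a17_s.png

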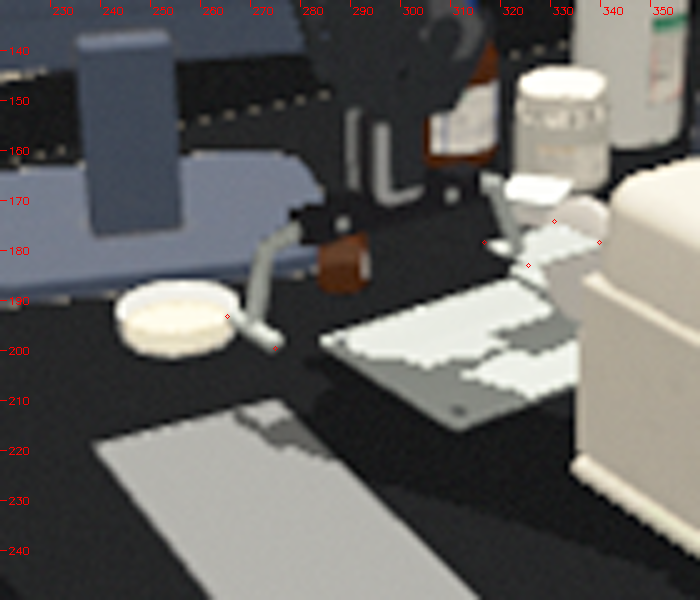

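View pics/d17.png

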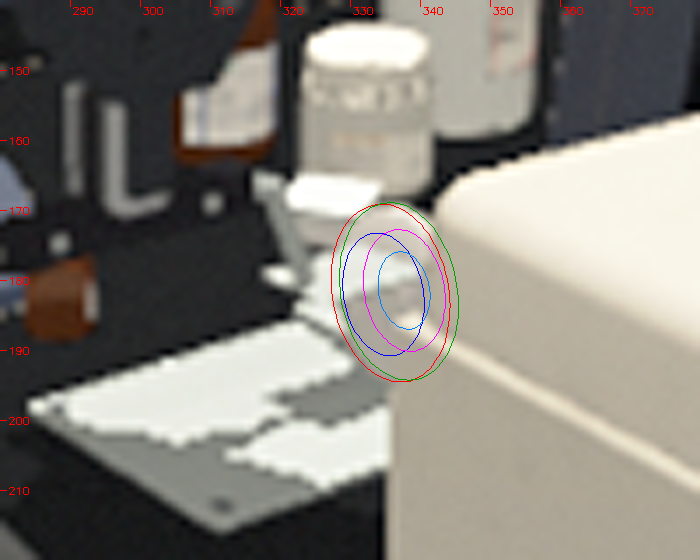

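Disc is seen upright at (333–340,170–190), leaning on the blade. A further 1 mm/row push follows.

>>> carry_out(deltas=[[0,-0.001,0,0,0,0,-1],[0.0001,-0.002,0,0,0,0,-1],[0.0001,-0.003,0,0,0,0,-1],[0.0001,-0.004,0,0,0,0,-1],[0.0002,-0.005,0,0,0,0,-1],[0.0002,-0.005,0,0,0,0,-1],[0.0002,-0.005,0,0,0,0,-1]])

```text
t: 16.02
position: [0.5769, 0.2811, 0.0924]
tcp_rot: [[-0.001, -0.046, 0.999], [-0.002, 0.999, 0.046], [-1.0, -0.002, -0.001]]
ft_force: [0.2, -0.7, -1.1]
opening: 0.0121
```

```bash
python3 chk.py a18 st
```

```text
t 16.02 tcp [0.5769 0.2811 0.0924] F [ 0.16 -0.7  -1.08] T [ 0.02 -0.01 -0.02] op 0.0121
tip plate mm [ 0.5 -2.4 45.3] heel z 0.049 yaw rel plate -0.04 pitch up 0.11 roll -0.05
```

View pics/a18_s.png

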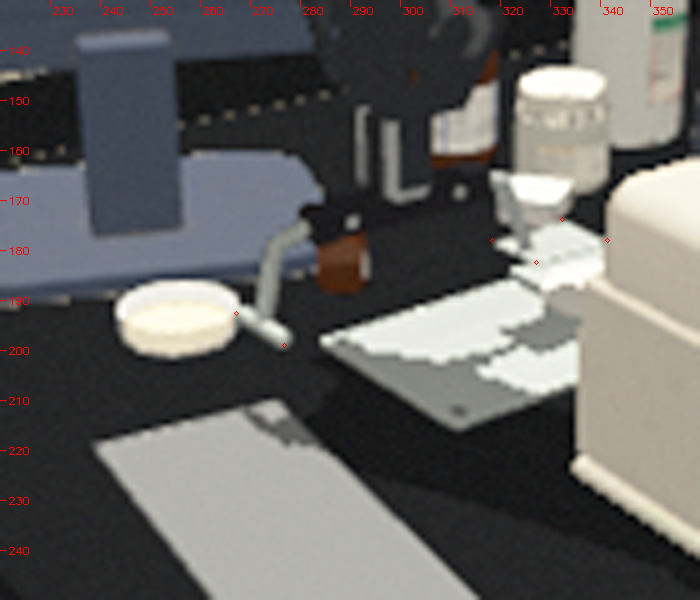

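View pics/a18_t.png

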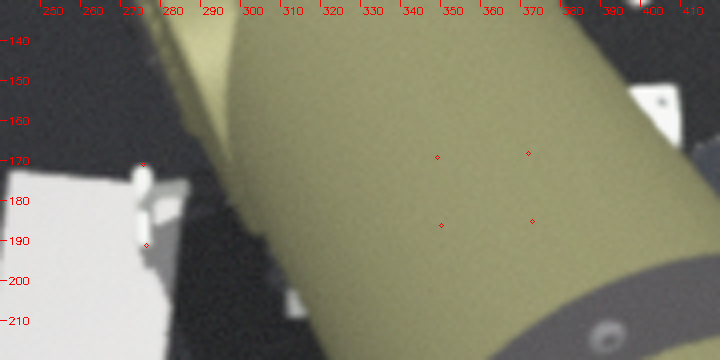

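The disc has tipped over; only a bit of it shows at ~(331,191). I lift and retract the blade, then look.

>>> carry_out(deltas=[[-0.0005,0.01,0.005,0,0,0,-1],[-0.0015,0.035,0.015,0,0,0,-1],[-0.003,0.07,0.02,0,0,0,-1],[-0.005,0.105,0.02,0,0,0,-1],[-0.005,0.11,0.02,0,0,0,-1],[-0.005,0.11,0.02,0,0,0,-1],[-0.005,0.11,0.02,0,0,0,-1]])

```text
t: 16.7
position: [0.5713, 0.3922, 0.1123]
tcp_rot: [[-0.001, -0.048, 0.999], [-0.002, 0.999, 0.048], [-1.0, -0.002, -0.001]]
ft_force: [0.5, -0.6, -2.0]
opening: 0.0117
```

```bash
python3 chk.py a19 st
```

```text
t 16.7 tcp [0.5713 0.3922 0.1123] F [ 0.53 -0.6  -1.95] T [-0.07 -0.04 -0.02] op 0.0117
tip plate mm [-110.8   -2.5   65.2] heel z 0.0688 yaw rel plate 0.08 pitch up 0.13 roll -0.06
```

View pics/a19_s.png

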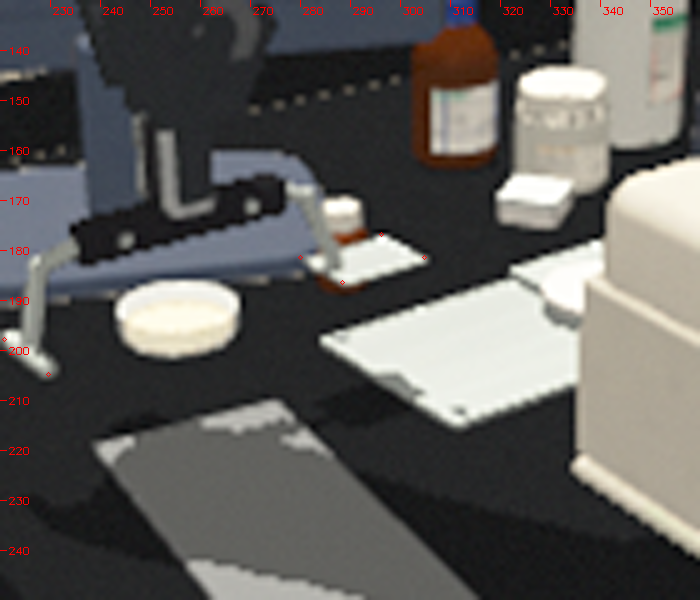

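View pics/a19_t.png

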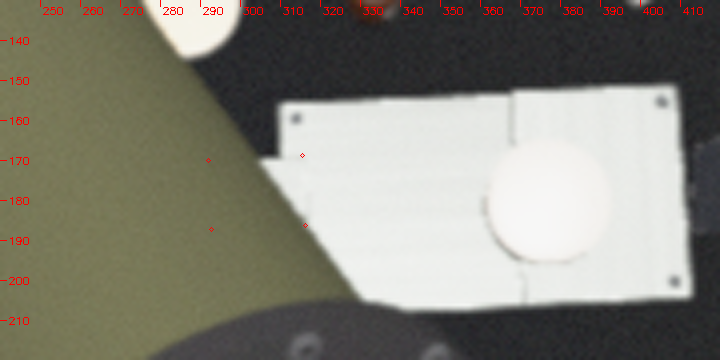

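Run:
```python
from cell import eyes
from disc import *
c=eyes.capture("top")
uvc=np.array([240,130])+(np.array([548,201])+.5)/4-.5
for z in (.013,.017,.02): print(z,toplate(back(c,[uvc],z)[0]).round(1))
crop(c,335,145,420,215,8,"pics/t20.png",5)
im=cv2.imread("pics/t20.png")
for X in (18,21,24,27):
    for rad,z in ((32,17),):
        f=np.linspace(0,2*np.pi,90); xy=PL+np.outer((X+rad*np.cos(f))*1e-3,AX)+np.outer((rad*np.sin(f)-2.3)*1e-3,AY)
        a=(proj(c,np.c_[xy,np.full(90,z*1e-3)])-[335,145]+.5)*8
        cv2.polylines(im,[a.astype(np.int32)],True,(0,0,255) if X in(18,24) else (255,0,0),1)
cv2.imwrite("pics/t20.png",im)
s=eyes.capture("scene"); crop(s,300,165,360,215,10,"pics/s20.png",5)
```

```text
0.013 [14.4 -2.9  9. ]
0.017 [13.8 -3.6 13. ]
0.02 [13.3 -4.1 16. ]
```

View pics/t20.png

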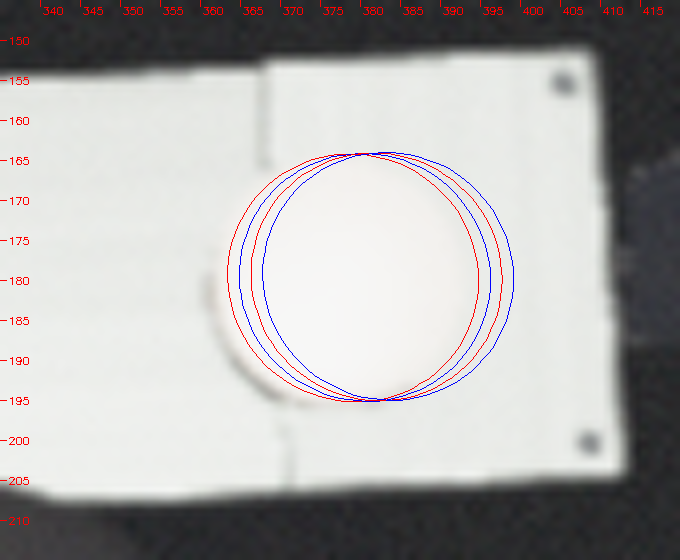

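View pics/s20.png

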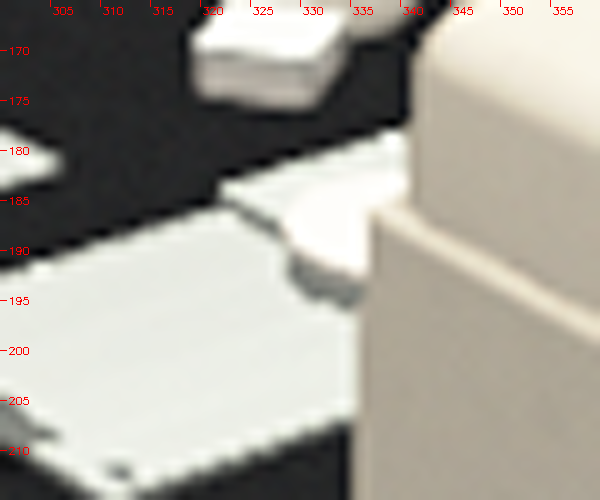

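The disc lies plain face up, centre at plate X≈+14 mm, so its flat part overhangs the step edge by a few mm. I'll nudge it gently with the blade edge (10–12 mm above the lower level, mid-rim) so it sits wholly on the upper level.

>>> carry_out(deltas=[[0.001,-0.03,-0.01,0,0,0,-1],[0.002,-0.06,-0.03,0,0,-0.1,-1],[0.0022,-0.07,-0.045,0,0,-0.1,-1],[0.0022,-0.07,-0.053,0,0,-0.1,-1],[0.0022,-0.07,-0.055,0,0,-0.1,-1],[0.0022,-0.07,-0.055,0,0,-0.1,-1],[0.0022,-0.07,-0.055,0,0,-0.1,-1],[0.0022,-0.07,-0.055,0,0,-0.1,-1],[0.0022,-0.07,-0.055,0,0,-0.1,-1]])

```text
t: 17.65
position: [0.5749, 0.321, 0.0584]
tcp_rot: [[0.001, -0.044, 0.999], [-0.002, 0.999, 0.044], [-1.0, -0.002, 0.001]]
ft_force: [0.0, -0.2, -1.9]
opening: 0.0122
```

```bash
python3 chk.py a20 s
```

```text
t 17.65 tcp [0.5749 0.321  0.0584] F [ 0.02 -0.16 -1.87] T [ 0.01 -0.02  0.  ] op 0.0122
tip plate mm [-39.5  -2.7  11.3] heel z 0.015 yaw rel plate -0.17 pitch up 0.09 roll 0.04
```

View pics/a20_s.png

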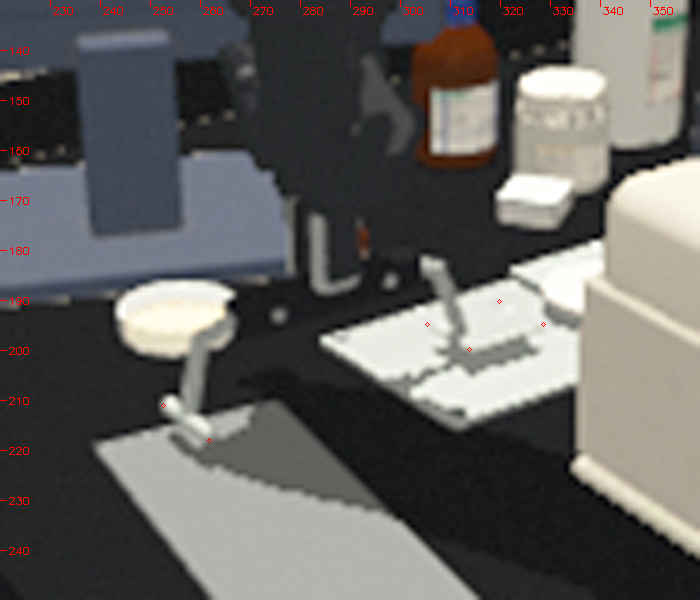

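>>> carry_out(deltas=[[0,-0.003,-0.0014,0,0,0.1,-1],[0,-0.008,-0.0014,0,0,0.1,-1],[0.0002,-0.013,-0.0014,0,0,0.1,-1],[0.0002,-0.017,-0.0014,0,0,0.1,-1],[0.0002,-0.017,-0.0014,0,0,0.1,-1],[0.0002,-0.017,-0.0014,0,0,0.1,-1],[0.0002,-0.017,-0.0014,0,0,0.1,-1]])

```text
t: 18.28
position: [0.5751, 0.3038, 0.0569]
tcp_rot: [[0.0, -0.046, 0.999], [-0.002, 0.999, 0.046], [-1.0, -0.002, 0.0]]
ft_force: [0.2, 0.3, -1.7]
opening: 0.0117
```

```bash
python3 chk.py a21 ""
```

```text
t 18.28 tcp [0.5751 0.3038 0.0569] F [ 0.24  0.34 -1.67] T [ 0.06  0.02 -0.03] op 0.0117
tip plate mm [-22.3  -3.2   9.8] heel z 0.0135 yaw rel plate -0.09 pitch up 0.09 roll 0.02
```

>>> carry_out(deltas=[[0.0001,-0.002,0,0,0,0,-1],[0.0002,-0.0042,0,0,0,0,-1],[0.0003,-0.0064,0,0,0,0,-1],[0.0004,-0.0086,0,0,0,0,-1],[0.0005,-0.0108,0,0,0,0,-1],[0.0006,-0.013,0,0,0,0,-1],[0.0007,-0.0152,0,0,0,0,-1],[0.0008,-0.0174,0,0,0,0,-1],[0.0009,-0.0196,0,0,0,0,-1],[0.001,-0.0215,0,0,0,0,-1],[0.0011,-0.023,0,0,0,0,-1],[0.0011,-0.024,0,0,0,0,-1]])

```text
t: 19.28
position: [0.5763, 0.2795, 0.057]
tcp_rot: [[0.001, -0.045, 0.999], [-0.002, 0.999, 0.045], [-1.0, -0.002, 0.0]]
ft_force: [-0.7, 0.3, -0.9]
opening: 0.0123
```

>>> carry_out(deltas=[[0,0,0,0,0,0,-1],[0,0.002,0,0,0,0,-1],[-0.0005,0.01,0,0,0,0,-1],[-0.0015,0.035,0.015,0,0,0,-1],[-0.003,0.07,0.04,0,0,0,-1],[-0.005,0.105,0.05,0,0,0,-1],[-0.005,0.115,0.05,0,0,0,-1],[-0.005,0.115,0.05,0,0,0,-1],[-0.005,0.115,0.05,0,0,0,-1]])

```text
t: 20.03
position: [0.5702, 0.396, 0.1065]
tcp_rot: [[-0.0, -0.048, 0.999], [-0.002, 0.999, 0.048], [-1.0, -0.002, -0.0]]
ft_force: [-0.5, -0.3, -2.1]
opening: 0.0122
```

```bash
python3 chk.py a22 st
```

```text
t 20.03 tcp [0.5702 0.396  0.1065] F [-0.55 -0.32 -2.12] T [-0.07  0.01  0.02] op 0.0122
tip plate mm [-114.7   -3.5   59.4] heel z 0.063 yaw rel plate 0.05 pitch up 0.1 roll -0.01
```

View pics/a22_t.png

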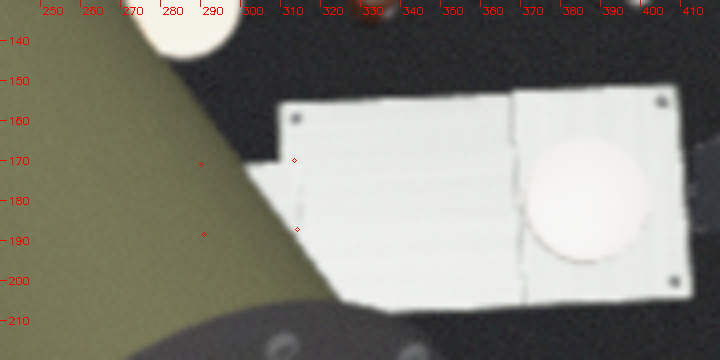

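View pics/a22_s.png

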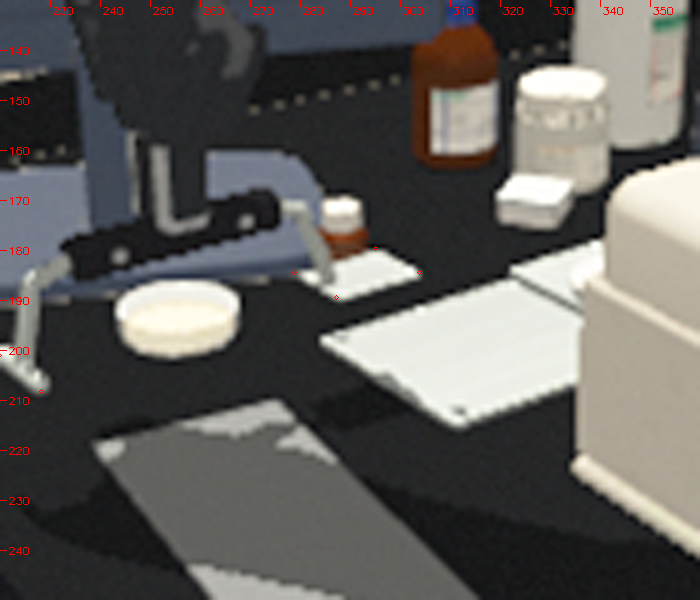

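The disc now lies wholly on the upper level: circle (370–401,164–195), step line at col ~368–371, plain face up. Now I return the spatula to its pad.

>>> carry_out(deltas=[[-0.003,0,0.005,0,0,6,-1],[-0.008,0,0.008,0,0,12,-1],[-0.016,0,0.008,0,0,18,-1],[-0.024,0,0.008,0,0,24,-1],[-0.032,0,0.008,0,0,30,-1],[-0.042,0,0.008,0,0,36,-1],[-0.052,0,0.008,0,0,42,-1],[-0.06,0,0.008,0,0,48,-1],[-0.068,0,0.008,0,0,54,-1],[-0.076,0,0.008,0,0,60,-1],[-0.08,0,0.008,0,0,60,-1],[-0.08,0,0.008,0,0,60,-1]])

```text
t: 21.13
position: [0.4908, 0.3921, 0.1142]
tcp_rot: [[0.002, -0.886, 0.465], [-0.002, 0.465, 0.886], [-1.0, -0.003, -0.001]]
ft_force: [-0.7, 0.2, -0.5]
opening: 0.0127
```

>>> carry_out(deltas=[[-0.008,0,0,0,0,6,-1],[-0.016,0,0,0,0,12,-1],[-0.024,0,0,0,0,18,-1],[-0.0295,0,0,0,0,21.6,-1],[-0.0295,0,-0.01,0,0,21.6,-1],[-0.0295,0,-0.02,0,0,21.6,-1],[-0.0295,0,-0.02,0,0,21.6,-1],[-0.0295,0,-0.02,0,0,21.6,-1],[-0.0295,0,-0.02,0,0,21.6,-1]])

```text
t: 21.88
position: [0.4617, 0.3919, 0.0938]
tcp_rot: [[0.002, -0.994, 0.108], [-0.002, 0.108, 0.994], [-1.0, -0.003, -0.002]]
ft_force: [0.4, 0.5, -1.6]
opening: 0.0122
```

```bash
cat > chk2.py <<'E'
import sys
from cell import r,eyes
from tool import *
s=r.sense(); S,o=spat(s["position"],s["tcp_rot"])
print("t",round(s["t"],2),"tcp",np.round(s["position"],4),"F",np.round(s["ft_force"],2),"T",np.round(s["torque"],2),"op",round(s["opening"],4))
print("origin",o.round(4),"yaw",np.degrees(np.arctan2(S[1,0],S[0,0])).round(2),"pitch",np.degrees(np.arcsin(S[2,0])).round(2),"roll",np.degrees(np.arcsin(S[2,1])).round(2))
a=np.radians(-5.6); Rp=np.array([[np.cos(a),np.sin(a)],[-np.sin(a),np.cos(a)]])
L=np.array([[115,17,2],[115,-17,2],[70,-17,2],[70,17,2],[-74,20,2],[-74,-20,2]])*1e-3
P=L@S.T+o
print("in pad mm",((P[:,:2]-[.481,.3939])@Rp.T*1e3).round(1).tolist(),"z",P[:,2].round(4)-.002)
for v,b,k in (("scene",(190,130,350,280),4),("top",(200,150,310,300),4)):
    c=eyes.capture(v); fn=f"pics/{sys.argv[1]}_{v[0]}.png"; crop(c,*b,k,fn,10); im=cv2.imread(fn)
    for p in proj(c,P): cv2.circle(im,tuple(int(q) for q in ((p-b[:2]+.5)*k)),2,(0,0,255),1)
    cv2.imwrite(fn,im)
E
python3 chk2.py b1
```

```text
t 21.88 tcp [0.4617 0.3919 0.0938] F [ 0.39  0.45 -1.64] T [0.02 0.01 0.04] op 0.0122
origin [0.4618 0.3918 0.0505] yaw -6.21 pitch 0.15 roll -0.1
in pad mm [[96.3, 11.8], [95.9, -22.2], [50.9, -21.7], [51.3, 12.3], [-92.7, 16.8], [-93.1, -23.2]] z [0.0507 0.0508 0.0507 0.0506 0.0502 0.0503]
```

View pics/b1_s.png

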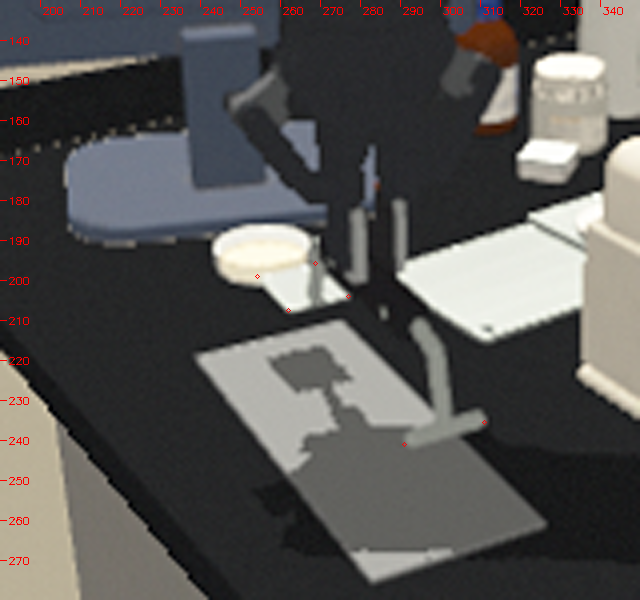

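The spatula is over the pad and the model still agrees. I centre and lower it.

>>> carry_out(deltas=[[-0.001,0.002,-0.01,0.1,0.1,0.5,-1],[-0.001,0.004,-0.025,0.1,0.1,0.5,-1],[-0.001,0.005,-0.036,0.1,0.1,0.5,-1],[-0.001,0.005,-0.042,0.1,0.1,0.5,-1],[-0.001,0.005,-0.045,0.1,0.1,0.5,-1],[-0.001,0.005,-0.045,0.1,0.1,0.5,-1],[-0.001,0.005,-0.045,0.1,0.1,0.5,-1],[-0.001,0.005,-0.045,0.1,0.1,0.5,-1],[-0.001,0.005,-0.045,0.1,0.1,0.5,-1]])

```text
t: 22.73
position: [0.461, 0.3974, 0.0499]
tcp_rot: [[0.002, -0.995, 0.099], [0.001, 0.099, 0.995], [-1.0, -0.002, 0.001]]
ft_force: [-0.0, 0.1, -1.3]
opening: 0.012
```

```bash
python3 chk2.py b2
```

```text
t 22.73 tcp [0.461  0.3974 0.0499] F [-0.05  0.07 -1.29] T [ 0.01 -0.01  0.04] op 0.012
origin [0.4611 0.3975 0.0066] yaw -5.66 pitch 0.11 roll 0.08
in pad mm [[94.9, 18.5], [94.8, -15.5], [49.8, -15.4], [49.9, 18.6], [-94.1, 21.7], [-94.2, -18.3]] z [0.0069 0.0068 0.0067 0.0068 0.0065 0.0064]
```

View pics/b2_s.png

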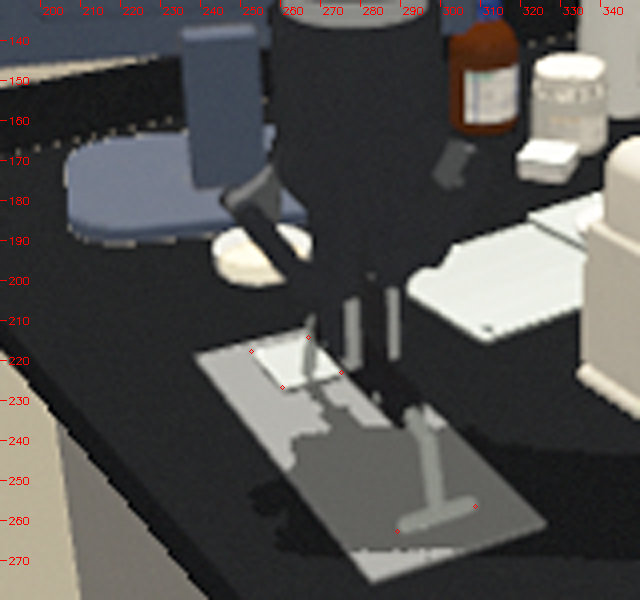

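Centred on the pad, 2.6 mm above it. I lower the rest and release.

>>> carry_out(deltas=[[0,-0.001,-0.001,0,0.1,0,-1],[0,-0.001,-0.002,0,0.1,0,-1],[0,-0.001,-0.0025,0,0.1,0,-1],[0,-0.001,-0.0027,0,0.1,0,-1],[0,-0.001,-0.0027,0,0.1,0,-1],[0,-0.001,-0.0027,0,0.1,0,-1],[0,-0.001,-0.0027,0,0.1,0,-1]])

```text
t: 23.42
position: [0.4611, 0.3963, 0.0474]
tcp_rot: [[0.001, -0.995, 0.099], [0.001, 0.099, 0.995], [-1.0, -0.0, 0.001]]
ft_force: [-0.8, -2.1, 4.5]
opening: 0.012
```

```bash
python3 chk2.py b3
```

```text
t 23.42 tcp [0.4611 0.3963 0.0474] F [-0.84 -2.13  4.54] T [-0.37  0.17 -0.02] op 0.012
origin [0.4611 0.3963 0.0041] yaw -5.66 pitch 0.02 roll 0.06
in pad mm [[95.0, 17.3], [94.9, -16.7], [49.9, -16.6], [50.0, 17.4], [-94.0, 20.5], [-94.1, -19.5]] z [0.0041 0.0041 0.0041 0.0041 0.004  0.004 ]
```

>>> carry_out(deltas=[[0,0,0,0,0,0,-0.6],[0,0,0,0,0,0,-0.5],[0,0,0,0,0,0,-0.3],[0,0,0,0,0,0,0],[0,0,0,0,0,0,0.1],[0,0,0,0,0,0,0.1],[0,0,0,0,0,0,0.1]])

```text
t: 24.1
position: [0.461, 0.3963, 0.0473]
tcp_rot: [[0.0, -0.995, 0.099], [0.001, 0.099, 0.995], [-1.0, -0.0, 0.001]]
ft_force: [-0.4, -0.3, -0.9]
opening: 0.0471
```

>>> carry_out(deltas=[[0,0,0.01,0,0,0,0.1],[0,0,0.03,0,0,0,0.1],[0,0,0.06,0,0,0,0.1],[0,0,0.09,0,0,0,0.1],[0,0,0.12,0,0,0,0.1],[0,0,0.15,0,0,0,0.1],[-0.05,0.04,0.16,0,0,0,0.1],[-0.08,0.08,0.17,0,0,0,0.1],[-0.11,0.11,0.17,0,0,0,0.1],[-0.14,0.14,0.17,0,0,0,0.1],[-0.14,0.14,0.17,0,0,0,0.1],[-0.14,0.14,0.17,0,0,0,0.1]])

```text
t: 25.1
position: [0.3124, 0.5426, 0.2187]
tcp_rot: [[-0.004, -0.996, 0.088], [0.006, 0.087, 0.996], [-1.0, 0.004, 0.006]]
ft_force: [-1.4, -0.2, 0.4]
opening: 0.0469
```

>>> carry_out(deltas=[[0,0.02,0,0,0,0,0.1],[-0.02,0.04,0,0,0,0,0.1],[-0.04,0.04,0,0,0,0,0.1],[-0.04,0.04,0,0,0,0,0.1],[-0.04,0.04,0,0,0,0,0.1]])

```text
t: 25.52
position: [0.2709, 0.5828, 0.2194]
tcp_rot: [[-0.004, -0.996, 0.085], [0.007, 0.085, 0.996], [-1.0, 0.005, 0.006]]
ft_force: [0.6, -0.4, -0.1]
opening: 0.0471
```

Run:
```python
from cell import r,eyes
from h import *
s=r.sense(); print(s["t"],np.round(s["position"],3),s["opening"])
t=eyes.capture("top"); cv2.imwrite("pics/fin_full.png",t["image"][:,:,::-1]); crop(t,225,100,425,300,4,"pics/fin_t.png",10)
crop(t,225,100,425,300,3,"pics/fin_t.png",10)
c=eyes.capture("scene"); crop(c,190,130,350,280,4,"pics/fin_s.png",10)
```

```text
25.5167 [0.271 0.583 0.219] 0.04707739368737793
```

View pics/fin_t.png

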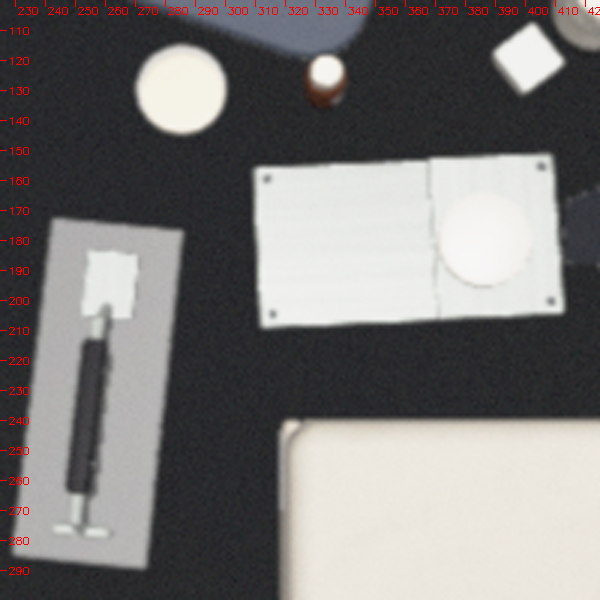

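View pics/fin_s.png

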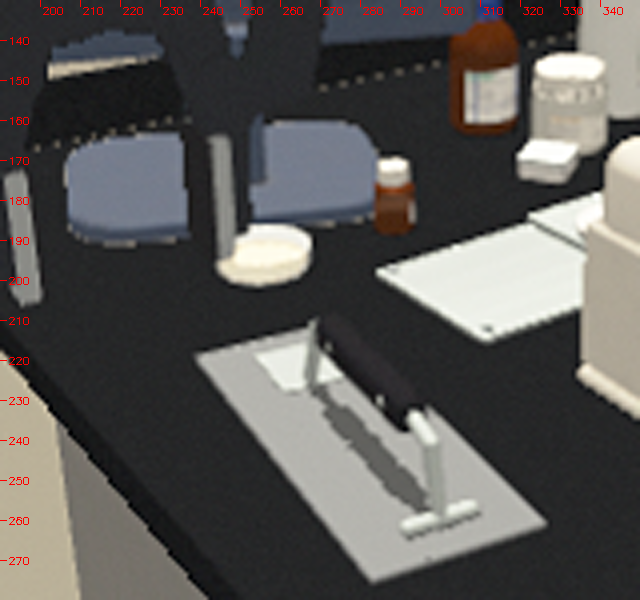

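The spatula lies flat and wholly on the pad: blade (253–270,184–206), heel (242–261,277), all inside the pad outline. The disc lies plain face up on the upper level (370–401). The dish (285,130), vial (333,125) and box (401,119) are where they were.

Run:
```python
from cell import r
print(r.finish_job(), r.sense()["t"])
```

```text
the job is handed in; nothing more can be done
the job is handed in; nothing more can be done
```

The disc is turned over and lies flat, hollow face down, on the plate's upper level. The spatula is back flat and wholly on its pad. The job was handed in at about 25.6 s of the 51 s allowed.

- **Turning the disc:** I slid the blade under the disc, pushed it the gap to the step, raised it in an arc to vertical and eased it over the step. The last part, past balance, was a free tip onto the upper level.
- **Nudge afterwards:** the disc first landed with its centre only about 14 mm past the step, so its rim and part of its flat face overhung the step. I pushed the rim gently with the blade edge until the disc was wholly on the upper level.
- **Last checks:**
  - The final pictures show the plain face up and the disc clear of the step line.
  - The spatula sits inside the pad outline, standing on blade and heel.
  - The dish, vial and box are at their starting pixel positions, within about 1 px by eye.
- **Forces:** at the end of each move the wrist force read at most about 6 N. The gripper never came near the disc.
- **What I could not check:** the disc's flatness was judged from the top picture only, because the white instrument hides it from the scene camera. I also have no reading of the force when the disc tipped over. No check failed.

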